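# Sort sawn rock bars into the safety-catch specimen cabinet

### The job

Sort the rock bars sawn for the bending test: every whole bar goes into the tray on the inside of the grey cabinet's door, lying flat on the tray floor with none on top of another, and every bar that is short, chipped or broken off aslant goes into the grey scrap tray on the worktop. The door has a safety catch: draw it ajar by its handle until the catch holds it, then reach down into the gap behind the door's top edge, press the catch's arm down and, keeping it pressed, pull the door on and swing it wide open. When all the whole bars are in their tray, push the door fully shut so that the catch has sprung up behind its keeper again.

Things in the scene. Friction and masses are not known exactly. Their poses are not given: they have to be found in the camera images.
- roof_front (a point): Middle of the front edge of the roof of the grey steel bench cabinet, which is fixed: 320 wide, 230 deep, 295 high; one door above two fixed drawer fronts (to 68 mm up). The upright hinge line lies 159 mm from this point along its +y, at the same x. x points into the cabinet, -y along the shut door from hinge (left) to free edge, z up; the shut door's inner face is at x = 0.
- door (a joint): Door angle, rad: 0 shut, about 0.21 where the catch stops it, 1.8 fully open; it swings toward the robot and round to the left about the upright hinge at its left edge, clockwise seen from above, and stays where it is left (friction 0.2 N m). Panel 314 mm wide, its outer face 18 mm before its inner face, top edge 295 mm and lower edge 75 mm above the worktop.
- handle (a point): Middle of the level steel bar handle on the door's outside: 10 mm thick, 110 mm long, its middle line 50 mm before the outer face (68 mm before the inner face), 180 mm from the hinge line, 28 mm below the door's top edge; a post at each end. Pinch or hook it from above. Axes of the door: x from outside to inside, -y from hinge to free edge, z up.
- thumb_pad (a point): Top of the 18 x 17 mm ribbed thumb pad on the white catch arm, inside the door: 272 mm from the hinge line, 29 mm behind the inner face, 14 mm below the door's top edge. The arm comes out of a 34 mm wide housing on the door whose inner face (13 mm behind the door's) can be pulled by a finger on the pad. With the catch holding, housing and roof edge are 45 mm apart.
- catch_arm (a joint): Angle of the catch arm, rad: 0 up (holding), 0.42 down; from about 0.12 its hook, 74 mm behind the door's inner face, passes under the keeper below the roof. Spring: 4 to 6 N on the thumb pad presses it 5 mm, which is enough. When the door is pushed shut the hook's ramp rides under the keeper by itself (a few N at the door's edge) and the arm springs up.
- tray (a point): Middle of the floor of the tray inside the door; moves with the door. Inside it is 108 mm along x (door's inner face to outer wall) and 228 mm along y (its middle 128 mm from the hinge line); walls 24 mm high, floor 60 mm below the door's top edge. Axes as the door's (see handle). Whole bars go here; three fit crosswise (length along x), 65 mm from middle to middle.
- scrap_tray_in (a point): Middle of the inner floor of the grey plastic scrap tray on the worktop, fixed in place: inside 182 mm along x, 122 mm along y, rim 36 mm above the floor, floor 4 mm above the worktop.
- bar_1: Sawn bar of pale rock, a sound one: 24 x 24 mm in section, 90 mm long, square at both ends, about 0.12 kg. Origin at its middle, its length along its y axis; it lies flat on the worktop at the start. Absent in some runs.
- bar_2: Sawn bar of pale rock, a sound one: 24 x 24 mm in section, 90 mm long, square at both ends, about 0.12 kg. Origin at its middle, its length along its y axis; it lies flat on the worktop at the start. Absent in some runs.
- bar_3: Sawn bar of pale rock, a sound one: 24 x 24 mm in section, 90 mm long, square at both ends, about 0.12 kg. Origin at its middle, its length along its y axis; it lies flat on the worktop at the start. Absent in some runs.
- bar_4: Sawn bar of pale rock, a sound one: 24 x 24 mm in section, 90 mm long, square at both ends, about 0.12 kg. Origin at its middle, its length along its y axis; it lies flat on the worktop at the start. Absent in some runs.
- bar_short: Rock bar like the others, but only 62 mm long (24 x 24 mm in section). Origin at its middle, length along y. Absent in some runs.
- bar_chipped: Rock bar of the same 24 x 24 x 90 mm, with one long corner of its +y end broken away: on its +x side the break starts 33 mm from the end and takes off 14 mm of its width there. Origin at the middle of the section, 45 mm from its whole end, which is on its -y side; length along y. Absent in some runs.
- bar_broken: Rock bar of the same section, broken off aslant (about 45 degrees) at its +y end: 80 mm long on the long side, 57 mm on the short side. Origin at the middle of the section, 45 mm from its whole end, which is on its -y side; length along y. Absent in some runs.
Not all that is in view belongs to the job. What is shaped like the bar_chipped but red is not meant.

How it is judged (in metres and radians):
On the way, in this order (a step that is already met when the one before it is completed fails the run):
1. the door is drawn ajar (value of joint door above 0.12 rad), for 0.1 s.
2. with the door ajar, the catch's arm is pressed down in the gap (value of joint catch_arm above 0.1 rad and value of joint door between 0.12 and 0.5 rad), for 0.1 s.
3. the door is swung wide open (value of joint door above 1.2 rad), for 0.2 s.
4. every whole bar lies on the floor of the door's tray, with the door still open (x of bar_1 in the frame of tray between -0.05 and 0.05 m and y of bar_1 in the frame of tray between -0.11 and 0.11 m and z of bar_1 in the frame of tray between 0.004 and 0.022 m and x of bar_2 in the frame of tray between -0.05 and 0.05 m and y of bar_2 in the frame of tray between -0.11 and 0.11 m and z of bar_2 in the frame of tray between 0.004 and 0.022 m and x of bar_3 in the frame of tray between -0.05 and 0.05 m and y of bar_3 in the frame of tray between -0.11 and 0.11 m and z of bar_3 in the frame of tray between 0.004 and 0.022 m and x of bar_4 in the frame of tray between -0.05 and 0.05 m and y of bar_4 in the frame of tray between -0.11 and 0.11 m and z of bar_4 in the frame of tray between 0.004 and 0.022 m and value of joint door above 0.8 rad), for 0.2 s.
At the end, for the whole second after the job is handed in: The door is shut (under 0.04 rad) with the catch's arm up (under 0.05 rad); every whole bar lies on the floor of the door's tray (middle within its walls and 4 to 22 mm above the floor, so none on top of another); every short, chipped or broken bar is in the scrap tray; all at rest (value of joint door below 0.04 rad and value of joint catch_arm below 0.05 rad and x of bar_1 in the frame of tray between -0.05 and 0.05 m and y of bar_1 in the frame of tray between -0.11 and 0.11 m and z of bar_1 in the frame of tray between 0.004 and 0.022 m and x of bar_2 in the frame of tray between -0.05 and 0.05 m and y of bar_2 in the frame of tray between -0.11 and 0.11 m and z of bar_2 in the frame of tray between 0.004 and 0.022 m and x of bar_3 in the frame of tray between -0.05 and 0.05 m and y of bar_3 in the frame of tray between -0.11 and 0.11 m and z of bar_3 in the frame of tray between 0.004 and 0.022 m and x of bar_4 in the frame of tray between -0.05 and 0.05 m and y of bar_4 in the frame of tray between -0.11 and 0.11 m and z of bar_4 in the frame of tray between 0.004 and 0.022 m and x of bar_short in the frame of scrap_tray_in between -0.088 and 0.088 m and y of bar_short in the frame of scrap_tray_in between -0.058 and 0.058 m and z of bar_short in the frame of scrap_tray_in between 0 and 0.045 m and x of bar_chipped in the frame of scrap_tray_in between -0.088 and 0.088 m and y of bar_chipped in the frame of scrap_tray_in between -0.058 and 0.058 m and z of bar_chipped in the frame of scrap_tray_in between 0 and 0.045 m and x of bar_broken in the frame of scrap_tray_in between -0.088 and 0.088 m and y of bar_broken in the frame of scrap_tray_in between -0.058 and 0.058 m and z of bar_broken in the frame of scrap_tray_in between 0 and 0.045 m and linear speed of each of bar_1, bar_2, bar_3, bar_4, bar_short, bar_chipped, bar_broken below 0.03 m/s); the robot touches nothing.
Of bar_1, bar_2, bar_3, bar_4 only 2 to 3 are there at a start; the rules pass over those that are not, and their reading is None.
Of bar_short, bar_chipped, bar_broken only 2 to 3 are there at a start; the rules pass over those that are not, and their reading is None.
At some moment in a run one of bar_1, bar_2, bar_3, bar_4, bar_short, bar_chipped, bar_broken may be knocked a few centimetres aside while the robot is not near it.
Once in a run the grip may slacken for a moment while it holds something.
It also fails if it takes over 208 s, if anything falls off the work surface, if the arm or the gripper's body presses on something with over 40 N, if the wrist force passes 120 N, or if a joint passes its speed limit or range.

### The arm

A 6-joint arm with a two-finger parallel gripper is mounted at the origin on a cart in front of the work surface, level with it; the furniture and walls round the work are solid. World frame = base frame: x ahead of the robot, y to its left, z up, the work surface at z = 0. Lengths are in m, angles in degrees, forces in N, time in s.
With the tool pointing down it reaches from about 0.325 to 0.85 m from the base axis. Payload 4.4 kg.
Tool frame: the origin (TCP) lies on the centre line of the jaws, within the pads' length; the fingertips stand 11 mm ahead of it and the grasp point (between the pads) lies 8 mm behind it; z points along the fingers, y is the line along which they close (so a half turn about z gives the same grasp; the last joint's range is limited). The gripper opens to 94 mm and grips with 3 to 60 N. Pads are 16 mm wide; open, the fingers measure 119 mm over their backs; the gripper's body (75 mm by 177 mm) begins 78 mm behind the grasp point.
Start: joints at [-80.873, 11.837, 88.321, -0, 79.842, -8.623], TCP at [0.175, -0.548, 0.216] pointing down, gripper open.
Joint ranges: [-156.59, 156.59], [-49.26, 127.26], [12.9, 141.05], [-63.56, 243.56], [4.71, 150.69], [-161.64, 161.64]. Speed limits (degrees/s): [159.86, 159.86, 180, 180, 180, 180].

### API

Orientations are given as a 3x3 rotation matrix whose columns are the frame's x, y, z axes.
In Python, from station import manip, cams, job gives the robot as it stands.
- The arm moves only by the tool step_arm, never from a script. Its argument "rows" is one flat list of numbers, 6 for each row, row after row: the shift along the tool's x, y, z in m, then the turn, a rotation vector about the tool's x, y, z in degrees. In form: [x, y, z, wx, wy, wz, x, y, z, wx, wy, wz, ...]. A call has 1 to 12 rows; each row is the pose to reach, as a shift and turn from the pose commanded when the call began, along the tool's axes at that moment; what a row does not reach only later rows make up. A row lasts 1/10 s, in which the tool goes at most 50 mm and 8.59 degrees, less where a joint would pass 70% of its speed; a pose out of reach is approached as far as the arm can. A call with a gripper value outside its range is refused whole. "grip" is the opening, from 0 (shut) to 1 (fully open), set as the call begins (left out, the last holds). The fingers move at their own pace and stop on an object; "newtons" is the grip in N (left out, the last holds). Time passes only in rows, so rows that repeat a pose let the fingers close. It gives the time, the measured TCP pose, the force, the opening and the grip force at its end, in the units of the state.
- manip.state(): the state, without advancing time (a new reading comes with each control period).
- cams.capture(name): name is "scene" or "top" or "wrist"; returns a dict with "frame" (400x640x3 uint8, red, green, blue), "mtx" (3x3 intrinsics, pixels), "eye" and "orientation" of the camera in the world. Camera axes: x right, y up, looking along -z (the intrinsics and any distortion apply to the point x, -y, -z); pixel columns grow to the right and rows downward; lengths in m; the calibration is good to about 2 mm. A picture is of the moment at which its call begins. There is no depth.
- job.hand_in(): hands the job in; it is judged then, once.
The state is a dict: "clock": time; "q": joint angles; "qd": joint speeds; "tau": joint torques, N m; "tcp_pos": TCP position; "tcp_rot": TCP orientation; "ft_force": force on the tool from outside, world axes, zero at the start; "moment": the same for the moment, N m; "opening": finger opening in m; "grip_force": force on a finger pad.
Only numpy, scipy, OpenCV 4.12 (cv2) and the standard library are available. Lean on these libraries where they do the work, as an engineer would, in place of code of your own. Each camera call takes 0.05 s, during which the arm holds its last target. There are 200 camera calls.

## Working session

There is one attempt and no reset: what is moved stays moved. The work goes in short steps, Python scripts to look and compute and a tool call to move; the robot and the scene stay as the last step left them, time stands still between calls to the robot, and variables do not carry over. Pictures are saved under pics/ and viewed, at most 14 in all, crops included, and the job is handed in when it is done.

Besides the shell and the picture viewer there is one more tool, called after "Call:" in YAML: its name, and indented under it one key for each argument. step_arm: Moves the arm, as the interface text tells. Its arguments: {"type":"object","properties":{"rows":{"type":"array"},"grip":{"type":"number"},"newtons":{"type":"number"}},"required":["rows"]}

```bash
mkdir -p pics; ls
python3 - <<'E'
from station import manip,cams,job
import cv2,numpy as np,pickle
print(manip.state())
for n in ["scene","top"]:
    c=cams.capture(n); pickle.dump(c,open(n+".pkl","wb"))
    print(n,c["mtx"],c["eye"],c["orientation"],[k for k in c])
    cv2.imwrite(f"pics/{n}0.png",cv2.resize(c["frame"][:,:,::-1],(800,500)))
E
```

```text
pics
{'clock': 0.0, 'q': array([-8.08729635e+01,  1.18842234e+01,  8.84042761e+01, -6.12298856e-04,
        7.98418802e+01, -8.62165607e+00]), 'qd': array([-0.0923901 ,  0.04191383,  0.05002558, -0.06797878,  0.03015844,
       -0.06446332]), 'tau': array([ 1.62462173e-03, -3.70880556e+01, -2.81415224e+01,  6.97888574e-02,
        3.60397669e-02, -1.69028131e-04]), 'tcp_pos': array([ 0.17515724, -0.54684711,  0.21529538]), 'tcp_rot': array([[ 9.52402239e-01,  3.04843955e-01, -3.71343504e-04],
       [ 3.04844002e-01, -9.52399650e-01,  2.24507554e-03],
       [ 3.30730283e-04, -2.25141681e-03, -9.99997411e-01]]), 'ft_force': array([-0.37064441, -0.43810384,  0.17490114]), 'moment': array([-0.00563674, -0.00356982, -0.02112677]), 'grip_force': 0.0, 'opening': 0.09386586218397697}
scene [[410.93244994   0.         321.85638732]
 [  0.         410.93244994 200.98245758]
 [  0.           0.           1.        ]] [-0.07607668  0.66683726  0.79554255] [[-0.60684877  0.46117526 -0.64734222]
 [-0.79481323 -0.35472047  0.49238736]
 [-0.00254867  0.81332083  0.58180988]] ['frame', 'mtx', 'eye', 'orientation']
top [[411.22167336   0.         317.76924738]
 [  0.         411.22167336 200.73034938]
 [  0.           0.           1.        ]] [0.43156258 0.14849117 1.12013901] [[-0.016505    0.98576544 -0.16731433]
 [-0.99982301 -0.01778274 -0.0061413 ]
 [-0.00902918  0.16718336  0.98588448]] ['frame', 'mtx', 'eye', 'orientation']
```

View pics/scene0.png

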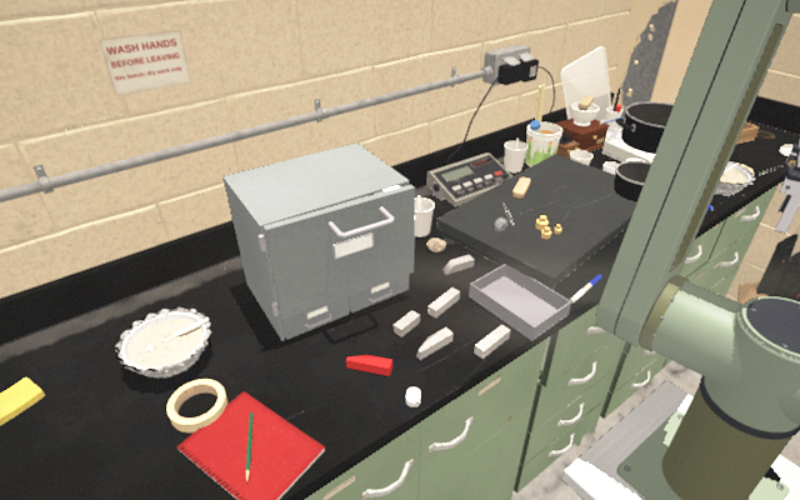

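View pics/top0.png

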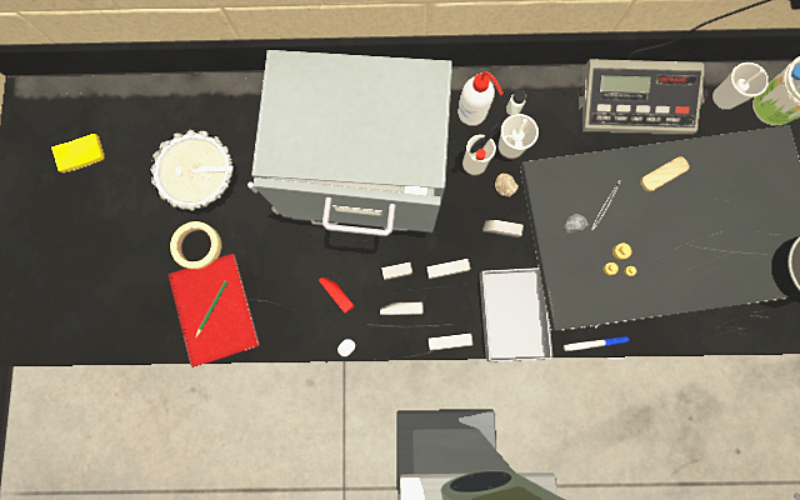

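```bash
cat > h.py <<'E'
import numpy as np,cv2,pickle
def ray(c,u,v):
    K=c["mtx"];d=np.array([(u-K[0,2])/K[0,0],-(v-K[1,2])/K[1,1],-1.0])
    return np.array(c["eye"]),np.array(c["orientation"])@d
def onz(c,u,v,z):
    e,d=ray(c,u,v);return e+d*(z-e[2])/d[2]
def proj(c,p):
    q=np.array(c["orientation"]).T@(np.array(p)-c["eye"]);K=c["mtx"]
    return np.array([K[0,0]*q[0]/-q[2]+K[0,2],K[1,1]*-q[1]/-q[2]+K[1,2]])
def tri(ca,pa,cb,pb):
    A=[];b=[]
    M=np.zeros((3,3));r=np.zeros(3)
    for c,p in((ca,pa),(cb,pb)):
        e,d=ray(c,*p);d=d/np.linalg.norm(d);P=np.eye(3)-np.outer(d,d);M+=P;r+=P@e
    return np.linalg.solve(M,r)
E
python3 - <<'E'
from h import *
t=pickle.load(open("top.pkl","rb"));s=pickle.load(open("scene.pkl","rb"))
f=t["frame"];hsv=cv2.cvtColor(f,cv2.COLOR_RGB2HSV)
m=((hsv[:,:,2]>150)&(hsv[:,:,1]<70)).astype(np.uint8)
m[:, :290]=0;m[:170]=0;m[288:]=0;m[:,425:]=0
n,l,st,ce=cv2.connectedComponentsWithStats(m)
for i in range(1,n):
    if st[i,4]<60: continue
    cn=cv2.findContours((l==i).astype(np.uint8),0,2)[0][0]
    r=cv2.minAreaRect(cn);b=cv2.boxPoints(r)
    w=np.array([onz(t,*p,0.024)[:2] for p in b]);
    print(np.round(ce[i]),st[i,4],"c",np.round(w.mean(0),3),"edges",np.round(w[1]-w[0],3),np.round(w[2]-w[1],3))
# scrap tray / roof
for nm,p,z in [("roofL",(253/1.25*1,179/1.25),.295),("roofR",(446/1.25,187/1.25),.295),("edge",(300/1.25,362/1.25),0)]:
    print(nm,np.round(onz(t,*p,z),3))
for nm,a in [("tray corners",[(480,271),(538,267),(551,359),(487,360)])]:
    for p in a: print(nm,np.round(onz(t,p[0]/1.25,p[1]/1.25,.04),3))
c1=cv2.resize(f[165:295,285:445,::-1],(800,650),interpolation=cv2.INTER_CUBIC)[:300*2]
c2=cv2.resize(s["frame"][195:295,300:480,::-1],(800,444),interpolation=cv2.INTER_CUBIC)
cv2.imwrite("pics/c1.png",c1);cv2.imwrite("pics/c2.png",c2)
c3=cv2.resize(f[130:200,195:365,::-1],(800,329),interpolation=cv2.INTER_CUBIC)
c4=cv2.resize(s["frame"][110:230,170:340,::-1],(382,270),interpolation=cv2.INTER_CUBIC)
o=np.zeros((600,800,3),np.uint8);o[:329]=c3;o[329:599,:382]=c4
cv2.imwrite("pics/c3.png",o)
E
```

```text
[305. 181.] 176 c [0.671 0.19 ] edges [ 0.04  -0.071] [-0.035 -0.019]
[403. 182.] 277 c [ 0.667 -0.076] edges [ 0.026 -0.005] [-0.014 -0.081]
[358. 214.] 325 c [0.579 0.046] edges [ 0.017 -0.091] [-0.025 -0.004]
[317. 216.] 225 c [0.576 0.157] edges [ 0.011 -0.062] [-0.025 -0.004]
[406. 250.] 2591 c [ 0.48  -0.073] edges [-0.002 -0.102] [-0.189  0.011]
[322. 247.] 286 c [0.494 0.15 ] edges [-0.002 -0.088] [-0.024  0.001]
[360. 273.] 342 c [0.423 0.048] edges [ 0.009 -0.091] [-0.025 -0.002]
roofL [0.698 0.393 0.295]
roofR [0.678 0.071 0.295]
edge [0.385 0.367 0.   ]
tray corners [ 0.569 -0.019  0.04 ]
tray corners [ 0.575 -0.142  0.04 ]
tray corners [ 0.384 -0.157  0.04 ]
tray corners [ 0.384 -0.025  0.04 ]
```

View pics/c1.png

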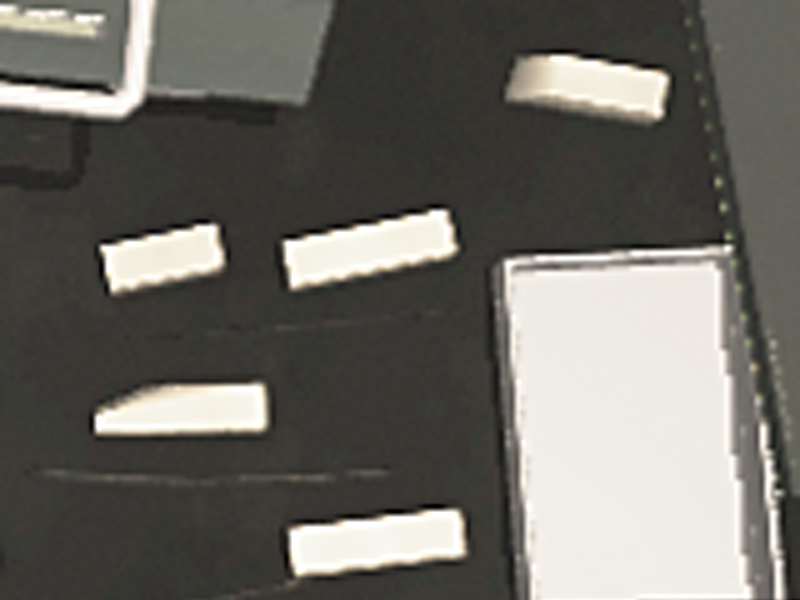

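View pics/c3.png

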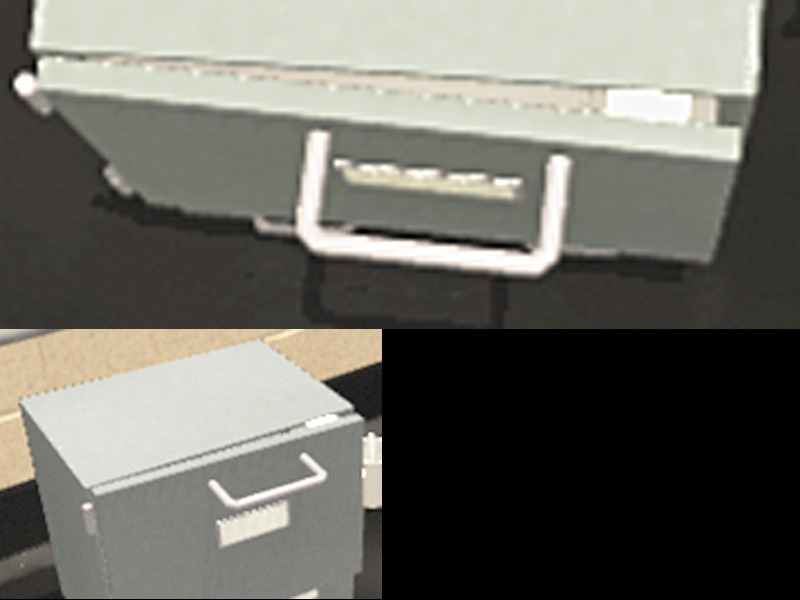

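```bash
cat >> h.py <<'E'
def go(st,targets):
    """targets: (x,y,z,yaw deg) tool down; prints shift and turn in the tool frame of now"""
    from scipy.spatial.transform import Rotation as Ro
    R=np.array(st["tcp_rot"]);p=np.array(st["tcp_pos"])
    for x,y,z,w in targets:
        a=np.radians(w);X=np.array([np.cos(a),np.sin(a),0]);Z=np.array([0,0,-1.]);T=np.c_[X,np.cross(Z,X),Z]
        print([round(float(v),3) for v in R.T@(np.array([x,y,z])-p)]+[round(float(v),1) for v in Ro.from_matrix(R.T@T).as_rotvec(degrees=True)],"  ",(round(x,3),round(y,3),z,w))
E
python3 - <<'E'
from h import *
from station import manip
t=pickle.load(open("top.pkl","rb"));s=pickle.load(open("scene.pkl","rb"))
T=lambda u,v:(195+u/4.706,130+v/4.706)
S=lambda u,v:(170+u/2.247,110+(v-329)/2.25)
r3=lambda v:np.round(v,3)
print("roof",r3(onz(t,*T(33,50),.295)),r3(onz(t,*T(757,95),.295)), "sc",r3(onz(s,*S(92,489),.295)),r3(onz(s,*S(355,410),.295)))
print("handle top z",r3(onz(t,*T(308,238),.267)),r3(onz(t,*T(545,267),.267)))
print("handle sc z",r3(onz(s,*S(232,503),.267)),r3(onz(s,*S(325,477),.267)))
print("tri",r3(tri(t,T(308,238),s,S(232,503))),r3(tri(t,T(545,267),s,S(325,477))))
print("door top outer edge",r3(onz(t,*T(40,90),.295)),r3(onz(t,*T(738,160),.295)))
E
```

```text
roof [0.704 0.394 0.295] [0.677 0.073 0.295] sc [0.694 0.394 0.295] [0.665 0.083 0.295]
handle top z [0.622 0.275 0.267] [0.607 0.168 0.267]
handle sc z [0.624 0.276 0.267] [0.606 0.17  0.267]
tri [0.623 0.276 0.267] [0.607 0.168 0.266]
door top outer edge [0.685 0.39  0.295] [0.647 0.082 0.295]
```

```bash
cat >> h.py <<'E'
H=np.array([0.704,0.393]);CAB=85.2
def door(th,r,d):
    """point r from hinge along the door, d behind the inner face, th rad -> x,y,yaw of door y axis"""
    f=np.radians(CAB)-th
    p=H-r*np.array([np.cos(f),np.sin(f)])+d*np.array([np.sin(f),-np.cos(f)])
    return p[0],p[1],np.degrees(f)
def dr(th,r,d,z,dy=0):
    x,y,f=door(th,r,d);return (x,y,z,f+dy)
E
python3 - <<'E'
from h import *
from station import manip
go(manip.state(),[(0.45,-0.2,0.4,60),(0.615,0.222,0.4,83)])
print(manip.state()['tcp_rot'])
E
```

```text
[0.368, -0.247, -0.184, -0.1, -0.1, -42.2]    (0.45, -0.2, 0.4, 60)
[0.653, -0.599, -0.183, -0.1, -0.1, -65.2]    (0.615, 0.222, 0.4, 83)
[[ 9.52389304e-01  3.04884414e-01 -3.28645445e-04]
 [ 3.04884442e-01 -9.52387215e-01  2.01733054e-03]
 [ 3.02054922e-04 -2.02148292e-03 -9.99997911e-01]]
```

Call:
step_arm:
  rows: [0,0,-0.1,0,0,0,0,0,-0.184,0,0,0,0.653,-0.599,-0.184,0,0,-65.2,0.653,-0.599,-0.184,0,0,-65.2,0.653,-0.599,-0.184,0,0,-65.2,0.653,-0.599,-0.184,0,0,-65.2,0.653,-0.599,-0.184,0,0,-65.2,0.653,-0.599,-0.184,0,0,-65.2,0.653,-0.599,-0.184,0,0,-65.2,0.653,-0.599,-0.184,0,0,-65.2,0.653,-0.599,-0.184,0,0,-65.2,0.653,-0.599,-0.184,0,0,-65.2]
  grip: 0.4
  newtons: 10

```text
clock: 1.3
tcp_pos: [0.4224, -0.1133, 0.3636]
tcp_rot: [[0.123, 0.992, 0.0], [0.992, -0.123, -0.0], [-0.0, 0.0, -1.0]]
ft_force: [1.0, -0.5, 0.9]
opening: 0.0377
grip_force: 0.0
```

Run:
```python
from h import *
from station import manip
go(manip.state(),[(0.615,0.222,0.4,83)])
```

```text
[0.356, 0.15, -0.036, 0.0, 0.0, -0.1]    (0.615, 0.222, 0.4, 83)
```

Call:
step_arm:
  rows: [0.36,0.15,-0.036,0,0,0,0.36,0.15,-0.036,0,0,0,0.36,0.15,-0.036,0,0,0,0.36,0.15,-0.036,0,0,0,0.36,0.15,-0.036,0,0,0,0.36,0.15,-0.036,0,0,0,0.36,0.15,-0.036,0,0,0,0.36,0.15,-0.036,0,0,0,0.36,0.15,-0.036,0,0,0,0.36,0.15,-0.036,0,0,0,0.36,0.15,-0.036,0,0,0]

```text
clock: 2.4
tcp_pos: [0.6147, 0.2226, 0.3993]
tcp_rot: [[0.124, 0.992, -0.001], [0.992, -0.124, -0.001], [-0.001, -0.001, -1.0]]
ft_force: [-0.6, -0.2, 0.4]
opening: 0.0375
grip_force: 0.0
```

Run:
```python
from h import *
from station import manip,cams
c=cams.capture("wrist");pickle.dump(c,open("w1.pkl","wb"))
o=cv2.resize(c["frame"][:,:,::-1],(800,500));cv2.imwrite("pics/w1.png",o)
print(c["eye"],c["mtx"][0]);print(c["orientation"])
st=manip.state();print(st["tcp_pos"],proj(c,(.615,.222,.267))*1.25)
print(proj(c,(.704,.394,.295))*1.25,proj(c,(.677,.073,.295))*1.25)
go(st,[(0.615,0.222,0.262,83)])
```

```text
[0.62335104 0.29224804 0.56686276] [327.25229074   0.         324.47558219]
[[ 9.92346581e-01  1.19912711e-01  2.94822741e-02]
 [-1.23483059e-01  9.62783628e-01  2.40415514e-01]
 [ 4.43825224e-04 -2.42216074e-01  9.70222230e-01]]
[0.61470095 0.22227278 0.39985623] [405.93205689 246.59767086]
[521.87125086 -47.62648029] [509.76660679 432.21969693]
[-0.0, 0.0, 0.138, -0.0, 0.0, -0.1]    (0.615, 0.222, 0.262, 83)
```

View pics/w1.png

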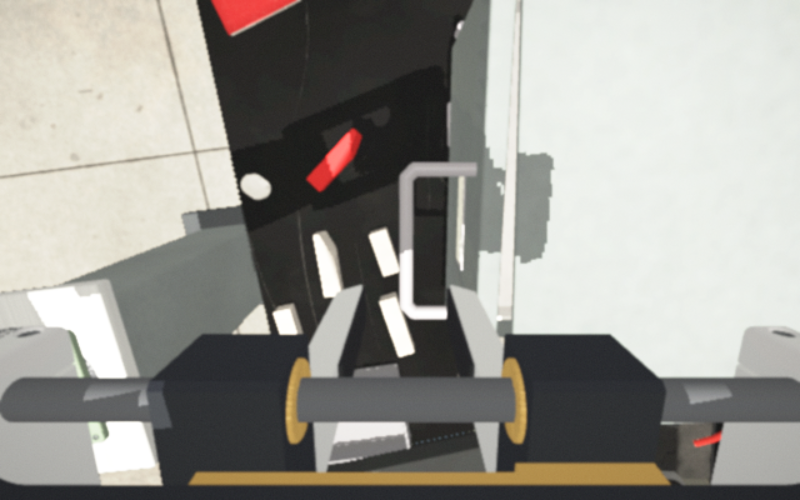

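Call:
step_arm:
  rows: [0,0,0.05,0,0,0,0,0,0.1,0,0,0,0,0,0.125,0,0,0,0,0,0.138,0,0,0,0,0,0.138,0,0,0]

```text
clock: 2.95
tcp_pos: [0.614, 0.2222, 0.2602]
tcp_rot: [[0.124, 0.992, -0.003], [0.992, -0.124, -0.001], [-0.001, -0.003, -1.0]]
ft_force: [0.1, -0.0, 0.2]
opening: 0.0375
grip_force: 0.0
```

Call:
step_arm:
  rows: [0,0,0,0,0,0,0,0,0,0,0,0,0,0,0,0,0,0]
  grip: 0.18

```text
clock: 3.25
tcp_pos: [0.6163, 0.2237, 0.2642]
tcp_rot: [[0.123, 0.992, 0.004], [0.992, -0.123, 0.001], [0.001, 0.004, -1.0]]
ft_force: [-0.0, -0.4, 0.2]
opening: 0.0185
grip_force: 0.0
```

Run:
```python
from h import *
from station import manip
go(manip.state(),[dr(t,.18,-.068,.262) for t in (.04,.08,.12,.16,.2,.24,.26)])
```

```text
[-0.001, -0.002, 0.002, 0.2, -0.1, 0.0]    (np.float64(0.614), np.float64(0.223), 0.262, np.float64(82.90816881947671))
[0.002, -0.009, 0.002, 0.2, -0.1, 2.3]    (np.float64(0.608), np.float64(0.226), 0.262, np.float64(80.61633763895341))
[0.005, -0.016, 0.002, 0.2, -0.1, 4.6]    (np.float64(0.601), np.float64(0.23), 0.262, np.float64(78.32450645843014))
[0.008, -0.023, 0.002, 0.2, -0.1, 6.9]    (np.float64(0.595), np.float64(0.235), 0.262, np.float64(76.03267527790683))
[0.012, -0.03, 0.002, 0.2, -0.1, 9.2]    (np.float64(0.588), np.float64(0.239), 0.262, np.float64(73.74084409738354))
[0.016, -0.036, 0.002, 0.2, -0.1, 11.5]    (np.float64(0.582), np.float64(0.244), 0.262, np.float64(71.44901291686026))
[0.018, -0.04, 0.002, 0.2, -0.1, 12.6]    (np.float64(0.579), np.float64(0.246), 0.262, np.float64(70.3030973265986))
```

Call:
step_arm:
  rows: [0.002,-0.008,0,0,0,2.3,0.005,-0.015,0,0,0,4.6,0.008,-0.022,0,0,0,6.9,0.012,-0.028,0,0,0,9.2,0.014,-0.031,0,0,0,10.3,0.014,-0.031,0,0,0,10.3]

```text
clock: 3.85
tcp_pos: [0.5862, 0.2417, 0.2627]
tcp_rot: [[0.297, 0.955, 0.001], [0.955, -0.297, 0.0], [0.001, 0.001, -1.0]]
ft_force: [-0.7, 0.4, -0.6]
opening: 0.017
grip_force: 0.0
```

Call:
step_arm:
  rows: [0.002,-0.004,0,0,0,1,0.002,-0.004,0,0,0,1]

```text
clock: 4.05
tcp_pos: [0.5836, 0.2439, 0.2622]
tcp_rot: [[0.315, 0.949, 0.002], [0.949, -0.315, -0.001], [-0.0, 0.002, -1.0]]
ft_force: [1.9, -1.9, 1.7]
opening: 0.0172
grip_force: 1.2
```

Run:
```python
from h import *
from station import manip,cams
print(manip.state()["ft_force"])
c=cams.capture("top");pickle.dump(c,open("t2.pkl","wb"))
cv2.imwrite("pics/t2.png",cv2.resize(c["frame"][120:210,190:370,::-1],(800,400),interpolation=cv2.INTER_CUBIC))
```

```text
[ 1.90993433 -1.88255863  1.6694585 ]
```

View pics/t2.png

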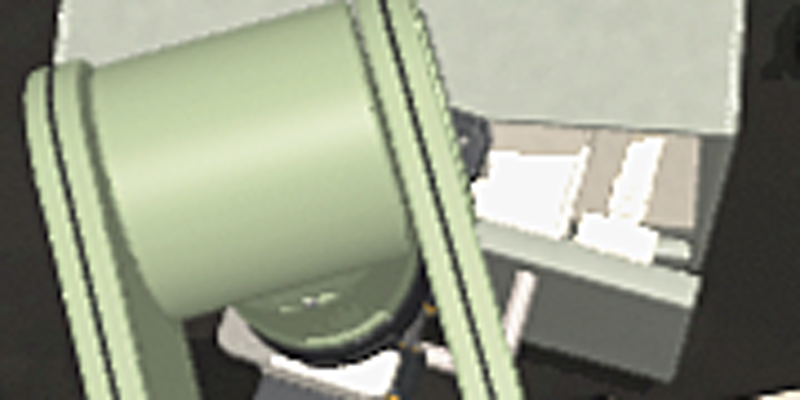

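Call:
step_arm:
  rows: [0.002,-0.004,0,0,0,1.3,0.002,-0.004,0,0,0,1.3]

```text
clock: 4.3
tcp_pos: [0.5834, 0.2443, 0.2622]
tcp_rot: [[0.339, 0.941, 0.008], [0.941, -0.339, -0.005], [-0.002, 0.01, -1.0]]
ft_force: [9.5, -7.3, -0.9]
opening: 0.0172
grip_force: 5.5
```

Run:
```python
from h import *
from station import manip,cams
print(manip.state()["ft_force"],manip.state()["tcp_pos"])
c=pickle.load(open("t2.pkl","rb"))
P=lambda u,v:(190+u/4.444,120+v/4.444)
a=onz(c,*P(697,302),.295);b=onz(c,*P(500,245),.295);print(a,b,np.degrees(np.arctan2(*(b-a)[1::-1])))
for th in (.12,.16,.18,.2,.21,.22):print(th,door(th,.314,-.018),(proj(c,(*door(th,.314,-.018)[:2],.295))-[190,120])*4.444)
print("roofR", onz(c,*P(738,133),.295))
```

```text
[ 9.52858004 -7.336472   -0.87624734] [0.5834091  0.24431539 0.26222868]
[0.59701237 0.09375779 0.295     ] [0.62558482 0.18414194 0.295     ] 72.45708846017457
0.12 (np.float64(0.6228287379771804), np.float64(0.08913946254634718), np.float64(78.32450645843014)) [705.40735641 247.08109798]
0.16 (np.float64(0.6107424857506281), np.float64(0.0926285032896294), np.float64(76.03267527790683)) [698.60515448 272.77444255]
0.18 (np.float64(0.6047541071848812), np.float64(0.09455360153064342), np.float64(74.8867596876452)) [694.79662749 285.55764437]
0.2 (np.float64(0.5988054256529993), np.float64(0.09659807435181304), np.float64(73.74084409738354)) [690.71732721 298.29106503]
0.21 (np.float64(0.5958467154814778), np.float64(0.09766482253572369), np.float64(73.16788630225273)) [688.57638035 304.6373514 ]
0.22 (np.float64(0.5928988205482808), np.float64(0.09876110399126889), np.float64(72.59492850712189)) [686.3680484  310.96908354]
roofR [0.67717166 0.07232965 0.295     ]
```

Call:
step_arm:
  rows: [0,0.004,0,0,0,0,0,0.004,0,0,0,0,0,0.004,0,0,0,0]
  grip: 0.4

```text
clock: 4.6
tcp_pos: [0.5828, 0.2466, 0.2611]
tcp_rot: [[0.336, 0.942, -0.002], [0.942, -0.336, 0.001], [-0.0, -0.002, -1.0]]
ft_force: [0.9, 0.1, 0.5]
opening: 0.0364
grip_force: 0.0
```

Call:
step_arm:
  rows: [0,0,-0.03,0,0,0,0,0,-0.07,0,0,0,0,0,-0.11,0,0,0,0,0,-0.11,0,0,0]

```text
clock: 5.0
tcp_pos: [0.5854, 0.2476, 0.3796]
tcp_rot: [[0.335, 0.942, 0.012], [0.942, -0.335, 0.004], [0.008, 0.01, -1.0]]
ft_force: [0.1, 0.4, 0.7]
opening: 0.0377
grip_force: 0.0
```

Run:
```python
from h import *
from station import manip,cams
st=manip.state()
go(st,[dr(.21,.272,.029,.372),dr(.21,.272,.029,.31)])
c=cams.capture("scene");pickle.dump(c,open("s2.pkl","wb"))
d=cams.capture("top");pickle.dump(d,open("t3.pkl","wb"))
o=np.zeros((600,800,3),np.uint8)
o[:300]=cv2.resize(d["frame"][125:201,195:397,::-1],(800,300),interpolation=cv2.INTER_CUBIC)
o[300:]=cv2.resize(c["frame"][110:185,190:390,::-1],(800,300),interpolation=cv2.INTER_CUBIC)
cv2.imwrite("pics/s2.png",o)
p=(*door(.21,.272,.029)[:2],.281);print((proj(d,p)-[195,125])*3.96,(proj(c,p)-[190,110])*4+[0,300])
```

```text
[-0.094, 0.105, 0.008, 0.6, -0.4, -2.8]    (np.float64(0.653), np.float64(0.124), 0.372, np.float64(73.16788630225273))
[-0.094, 0.104, 0.07, 0.6, -0.4, -2.8]    (np.float64(0.653), np.float64(0.124), 0.31, np.float64(73.16788630225273))
[539.21641252 152.11957887] [511.79706581 489.49345919]
```

View pics/s2.png

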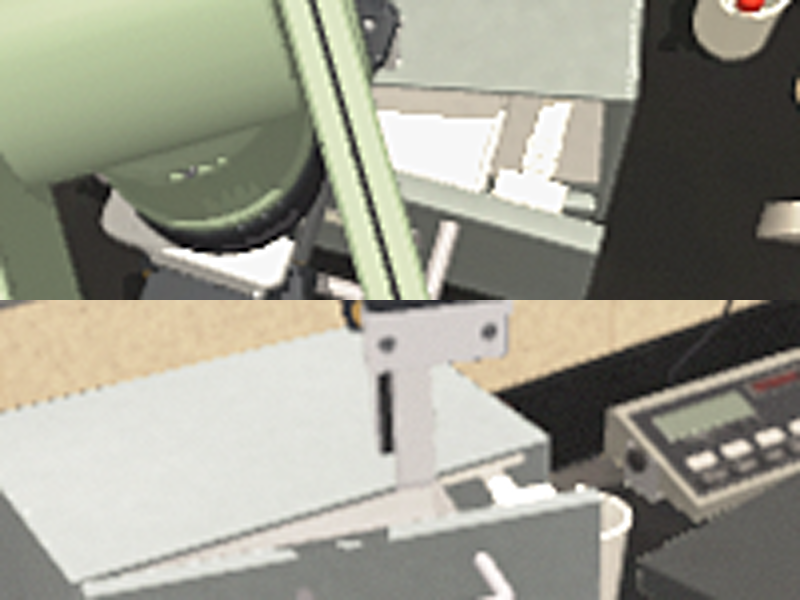

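Call:
step_arm:
  rows: [-0.03,0.035,0.008,0,0,-2.8,-0.065,0.07,0.008,0,0,-2.8,-0.094,0.105,0.008,0,0,-2.8,-0.094,0.105,0.02,0,0,-2.8,-0.094,0.105,0.05,0,0,-2.8,-0.094,0.104,0.07,0,0,-2.8,-0.094,0.104,0.07,0,0,-2.8]
  grip: 0

```text
clock: 5.8
tcp_pos: [0.6475, 0.1228, 0.2949]
tcp_rot: [[0.29, 0.957, -0.009], [0.957, -0.29, -0.001], [-0.003, -0.008, -1.0]]
ft_force: [2.1, -0.2, -1.0]
opening: 0.0002
grip_force: 0.0
```

Run:
```python
from h import *
from station import manip,cams
st=manip.state()
go(st,[dr(.21,.272,.029,.31),dr(.21,.272,.029,.283)])
```

```text
[0.003, 0.005, -0.015, -0.5, 0.2, -0.0]    (np.float64(0.653), np.float64(0.124), 0.31, np.float64(73.16788630225273))
[0.003, 0.005, 0.012, -0.5, 0.2, -0.0]    (np.float64(0.653), np.float64(0.124), 0.283, np.float64(73.16788630225273))
```

Call:
step_arm:
  rows: [0,0,0,0,0,0,0,0,0,0,0,0,0,0,0,0,0,0]

```text
clock: 6.1
tcp_pos: [0.65, 0.1232, 0.303]
tcp_rot: [[0.289, 0.957, 0.002], [0.957, -0.289, 0.0], [0.001, 0.001, -1.0]]
ft_force: [0.2, -0.7, 0.7]
opening: 0.0007
grip_force: 0.0
```

Run:
```python
from h import *
from station import manip,cams
st=manip.state();print(st["ft_force"])
go(st,[dr(.21,.272,.029,.283)])
```

```text
[ 0.21880445 -0.7339326   0.71888219]
[0.002, 0.003, 0.02, 0.1, -0.0, 0.0]    (np.float64(0.653), np.float64(0.124), 0.283, np.float64(73.16788630225273))
```

Call:
step_arm:
  rows: [0.001,0.002,0.006,0,0,0,0.002,0.003,0.012,0,0,0,0.002,0.003,0.016,0,0,0,0.002,0.003,0.019,0,0,0,0.002,0.003,0.021,0,0,0,0.002,0.003,0.021,0,0,0,0.002,0.003,0.021,0,0,0]

```text
clock: 6.8
tcp_pos: [0.6544, 0.1238, 0.2832]
tcp_rot: [[0.29, 0.957, 0.005], [0.957, -0.29, 0.0], [0.002, 0.004, -1.0]]
ft_force: [0.4, 0.6, 7.5]
opening: 0.0008
grip_force: 3.8
```

Run:
```python
from h import *
from station import manip,cams
st=manip.state();print(st["ft_force"])
go(st,[dr(t,.272,.024,.281) for t in (.21,.24,.28,.32,.36,.4,.45,.5)])
```

```text
[0.44206675 0.6250741  7.49736733]
[0.0, -0.007, 0.002, 0.3, -0.1, -0.0]    (np.float64(0.648), np.float64(0.126), 0.281, np.float64(73.16788630225273))
[-0.001, -0.015, 0.002, 0.3, -0.1, 1.7]    (np.float64(0.64), np.float64(0.127), 0.281, np.float64(71.44901291686026))
[-0.001, -0.026, 0.002, 0.3, -0.1, 4.0]    (np.float64(0.63), np.float64(0.13), 0.281, np.float64(69.15718173633695))
[-0.001, -0.037, 0.002, 0.2, -0.1, 6.3]    (np.float64(0.619), np.float64(0.133), 0.281, np.float64(66.86535055581366))
[-0.0, -0.047, 0.002, 0.2, -0.1, 8.6]    (np.float64(0.609), np.float64(0.137), 0.281, np.float64(64.57351937529036))
[0.0, -0.058, 0.002, 0.2, -0.1, 10.9]    (np.float64(0.599), np.float64(0.141), 0.281, np.float64(62.28168819476707))
[0.002, -0.072, 0.002, 0.2, -0.1, 13.7]    (np.float64(0.586), np.float64(0.147), 0.281, np.float64(59.41689921911296))
[0.005, -0.085, 0.002, 0.2, -0.1, 16.6]    (np.float64(0.574), np.float64(0.153), 0.281, np.float64(56.55211024345884))
```

Call:
step_arm:
  rows: [0,-0.004,0.001,0,0,0,0,-0.008,0.001,0,0,0,0,-0.015,0.001,0,0,1.7,0,-0.026,0.001,0,0,4,0,-0.037,0.001,0,0,6.3,0,-0.047,0.001,0,0,8.6,0,-0.058,0.001,0,0,10.9,0.002,-0.072,0.001,0,0,13.7,0.005,-0.085,0.001,0,0,16.6,0.005,-0.085,0.001,0,0,16.6,0.005,-0.085,0.001,0,0,16.6]

```text
clock: 7.9
tcp_pos: [0.5737, 0.1527, 0.2823]
tcp_rot: [[0.551, 0.834, 0.003], [0.834, -0.551, -0.001], [0.001, 0.003, -1.0]]
ft_force: [-1.6, -2.0, 8.9]
opening: 0.0004
grip_force: 4.3
```

Run:
```python
from h import *
from station import manip,cams
st=manip.state();print(st["ft_force"])
go(st,[dr(t,.272,.024,.281) for t in (.5,.57,.64,.71,.78,.85,.92,1.,1.07,1.14,1.21,1.28)])
c=cams.capture("top");pickle.dump(c,open("t4.pkl","wb"))
cv2.imwrite("pics/t4.png",cv2.resize(c["frame"][110:260,190:390,::-1],(800,600)))
```

```text
[-1.56616484 -2.01550221  8.88112655]
[0.0, 0.0, 0.001, 0.2, -0.1, 0.0]    (np.float64(0.574), np.float64(0.153), 0.281, np.float64(56.55211024345884))
[-0.001, -0.019, 0.001, 0.2, -0.1, 4.0]    (np.float64(0.558), np.float64(0.162), 0.281, np.float64(52.54140567754308))
[-0.0, -0.038, 0.001, 0.2, -0.1, 8.0]    (np.float64(0.542), np.float64(0.173), 0.281, np.float64(48.530701111627316))
[0.001, -0.057, 0.001, 0.2, -0.1, 12.0]    (np.float64(0.527), np.float64(0.185), 0.281, np.float64(44.51999654571156))
[0.004, -0.076, 0.001, 0.2, -0.1, 16.0]    (np.float64(0.513), np.float64(0.198), 0.281, np.float64(40.50929197979579))
[0.009, -0.094, 0.001, 0.2, -0.1, 20.1]    (np.float64(0.5), np.float64(0.212), 0.281, np.float64(36.49858741388003))
[0.014, -0.113, 0.001, 0.2, -0.1, 24.1]    (np.float64(0.487), np.float64(0.227), 0.281, np.float64(32.487882847964265))
[0.022, -0.133, 0.001, 0.2, -0.1, 28.7]    (np.float64(0.475), np.float64(0.244), 0.281, np.float64(27.904220486917684))
[0.03, -0.15, 0.001, 0.2, -0.1, 32.7]    (np.float64(0.465), np.float64(0.261), 0.281, np.float64(23.893515921001917))
[0.04, -0.167, 0.001, 0.2, -0.1, 36.7]    (np.float64(0.456), np.float64(0.278), 0.281, np.float64(19.88281135508616))
[0.05, -0.183, 0.001, 0.2, -0.1, 40.7]    (np.float64(0.449), np.float64(0.296), 0.281, np.float64(15.872106789170397))
[0.062, -0.198, 0.001, 0.2, -0.1, 44.7]    (np.float64(0.443), np.float64(0.314), 0.281, np.float64(11.86140222325463))
```

View pics/t4.png

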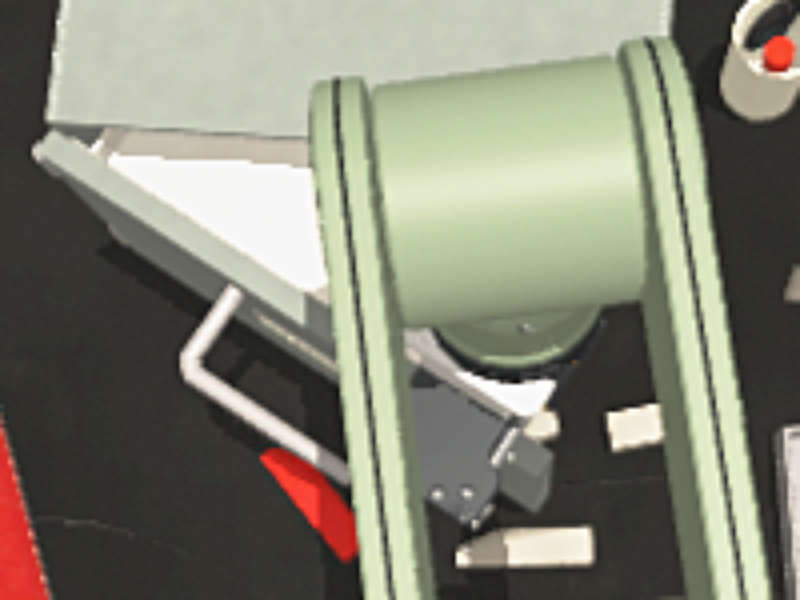

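Call:
step_arm:
  rows: [0,-0.019,0,0,0,4,0,-0.038,0,0,0,8,0.001,-0.057,0,0,0,12,0.004,-0.076,0,0,0,16,0.009,-0.094,0,0,0,20,0.014,-0.113,0,0,0,24,0.022,-0.133,0,0,0,28.7,0.03,-0.15,0,0,0,32.7,0.04,-0.167,0,0,0,36.7,0.05,-0.183,0,0,0,40.7,0.062,-0.198,0,0,0,44.7,0.062,-0.198,0,0,0,44.7]

```text
clock: 9.15
tcp_pos: [0.4415, 0.3166, 0.2819]
tcp_rot: [[0.978, 0.207, 0.001], [0.207, -0.978, 0.003], [0.002, -0.003, -1.0]]
ft_force: [-3.5, -0.0, 8.3]
opening: 0.0005
grip_force: 4.4
```

Call:
step_arm:
  rows: [0,0,0,0,0,0]

```text
clock: 9.25
tcp_pos: [0.4419, 0.3152, 0.2818]
tcp_rot: [[0.978, 0.207, 0.001], [0.207, -0.978, 0.002], [0.002, -0.002, -1.0]]
ft_force: [-2.8, -0.1, 7.8]
opening: 0.0003
grip_force: 4.4
```

Run:
```python
from h import *
from station import manip,cams
st=manip.state();print(st["ft_force"],st["q"])
go(st,[dr(t,.272,.024,.281,(t-1.28)*40) for t in (1.28,1.35,1.42,1.5,1.57,1.64,1.7)])
```

```text
[-2.79739894 -0.10706718  7.84954927] [2.63258378e+01 5.29235931e+00 8.80576180e+01 6.61139779e-02
 8.65355829e+01 1.04379969e+02]
[0.0, 0.002, 0.001, -0.1, -0.1, 0.1]    (np.float64(0.443), np.float64(0.314), 0.281, np.float64(11.86140222325463))
[-0.001, -0.017, 0.001, -0.1, -0.1, 1.3]    (np.float64(0.438), np.float64(0.332), 0.281, np.float64(10.650697657338867))
[-0.0, -0.036, 0.001, -0.1, -0.1, 2.5]    (np.float64(0.434), np.float64(0.351), 0.281, np.float64(9.439993091423107))
[0.002, -0.058, 0.001, -0.1, -0.1, 3.9]    (np.float64(0.432), np.float64(0.373), 0.281, np.float64(8.056330730376521))
[0.005, -0.077, 0.001, -0.1, -0.1, 5.1]    (np.float64(0.431), np.float64(0.392), 0.281, np.float64(6.845626164460756))
[0.01, -0.096, 0.001, -0.1, -0.1, 6.3]    (np.float64(0.432), np.float64(0.411), 0.281, np.float64(5.634921598544997))
[0.014, -0.111, 0.001, -0.1, -0.1, 7.3]    (np.float64(0.433), np.float64(0.427), 0.281, np.float64(4.597174827760057))
```

Call:
step_arm:
  rows: [-0.001,-0.017,0,0,0,1.3,0,-0.036,0,0,0,2.5,0.002,-0.058,0,0,0,3.9,0.005,-0.077,0,0,0,5.1,0.01,-0.096,0,0,0,6.3,0.01,-0.096,0,0,0,6.3,0.01,-0.096,0,0,0,6.3]

```text
clock: 9.95
tcp_pos: [0.4333, 0.4119, 0.2823]
tcp_rot: [[0.995, 0.098, 0.004], [0.098, -0.995, 0.004], [0.004, -0.004, -1.0]]
ft_force: [-0.6, 1.3, 8.3]
opening: 0.0005
grip_force: 4.1
```

Call:
step_arm:
  rows: [0,0.004,-0.02,0,0,0,0,0.006,-0.06,0,0,0,0,0.006,-0.1,0,0,0,0,0.006,-0.12,0,0,0,0,0.006,-0.12,0,0,0]

```text
clock: 10.45
tcp_pos: [0.4342, 0.4049, 0.4038]
tcp_rot: [[0.995, 0.097, 0.006], [0.097, -0.995, 0.005], [0.007, -0.004, -1.0]]
ft_force: [0.5, 0.2, 0.5]
opening: 0.0004
grip_force: 0.0
```

Run:
```python
from h import *
from station import manip,cams
st=manip.state();print(st["ft_force"],st["q"])
# pick first: whole bar B (0.423,0.048)
go(st,[(.48,.06,.40,90)])
c=cams.capture("scene")
cv2.imwrite("pics/s5.png",cv2.resize(c["frame"][:,:,::-1],(800,500)))
```

```text
[0.50517115 0.15339655 0.54568125] [3.46499602e+01 9.66435166e+00 6.92897278e+01 6.62033304e-03
 1.00591215e+02 1.19100212e+02]
[0.012, 0.348, 0.002, 0.1, -0.5, -84.4]    (0.48, 0.06, 0.4, 90)
```

View pics/s5.png

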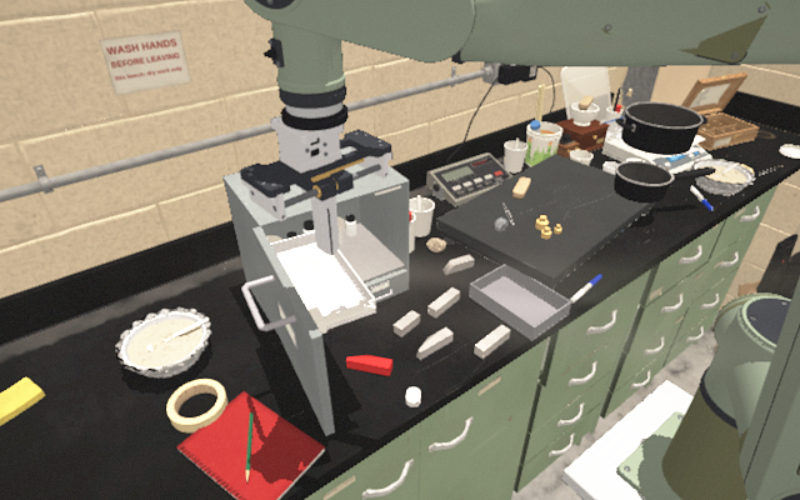

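Call:
step_arm:
  rows: [0.012,0.05,0,0,0,-8.5,0.012,0.1,0,0,0,-17,0.012,0.15,0,0,0,-25.5,0.012,0.2,0,0,0,-34,0.012,0.25,0,0,0,-42.5,0.012,0.3,0,0,0,-51,0.012,0.348,0,0,0,-59.5,0.012,0.348,0,0,0,-68,0.012,0.348,0,0,0,-76.5,0.012,0.348,0,0,0,-84.4,0.012,0.348,0,0,0,-84.4,0.012,0.348,0,0,0,-84.4]
  grip: 0.9

```text
clock: 11.7
tcp_pos: [0.4776, 0.0587, 0.3966]
tcp_rot: [[0.002, 1.0, -0.005], [1.0, -0.002, 0.0], [0.0, -0.005, -1.0]]
ft_force: [0.2, -0.2, -0.5]
opening: 0.0841
grip_force: 0.0
```

```bash
cat > bars.py <<'E'
from h import *
from station import cams,manip
def bars(name,roi=None,save=None,vmin=150):
    c=cams.capture(name);f=c["frame"];hsv=cv2.cvtColor(f,cv2.COLOR_RGB2HSV)
    m=((hsv[:,:,2]>vmin)&(hsv[:,:,1]<70)).astype(np.uint8)
    if save: cv2.imwrite(save,cv2.resize(f[:,:,::-1],(800,500)))
    n,l,st,ce=cv2.connectedComponentsWithStats(m);out=[]
    for i in range(1,n):
        if not 100<st[i,4]<6000: continue
        cn=cv2.findContours((l==i).astype(np.uint8),0,2)[0][0].reshape(-1,2)
        w=np.array([onz(c,*p,0.024)[:2] for p in cn]).astype(np.float32)
        (x,y),(a,b),an=cv2.minAreaRect(w)
        if not(.35<x<.75 and -.16<y<.26): continue
        bx=cv2.boxPoints(((x,y),(a,b),an));e=[bx[1]-bx[0],bx[2]-bx[1]];e=max(e,key=np.linalg.norm)
        yaw=np.degrees(np.arctan2(e[1],e[0]))%180
        print("px",np.round(ce[i]),"area",st[i,4],"xy",round(x,3),round(y,3),"size",round(max(a,b),3),round(min(a,b),3),"yaw",round(yaw,1))
    return c
E
python3 - <<'E'
from bars import *
bars("wrist",save="pics/w6.png")
print();bars("top")
st=manip.state();print(st["tcp_pos"])
E
```

```text
px [471.  76.] area 1728 xy 0.7 0.191 size 0.221 0.029 yaw 85.2
px [336. 109.] area 611 xy 0.496 0.151 size 0.085 0.019 yaw 90.2
px [387.  89.] area 330 xy 0.574 0.176 size 0.031 0.026 yaw 100.3
px [448.  99.] area 218 xy 0.673 0.161 size 0.064 0.015 yaw 85.9
px [294. 168.] area 863 xy 0.425 0.05 size 0.091 0.026 yaw 95.9
px [387. 169.] area 869 xy 0.58 0.049 size 0.092 0.026 yaw 100.6
px [440. 263.] area 2157 xy 0.686 -0.124 size 0.194 0.068 yaw 119.1

px [362. 288.] area 1645 xy 0.401 0.043 size 0.578 0.022 yaw 175.9
px [311. 217.] area 102 xy 0.573 0.173 size 0.03 0.025 yaw 100.4
[0.47789123 0.05887029 0.39754916]
```

View pics/w6.png

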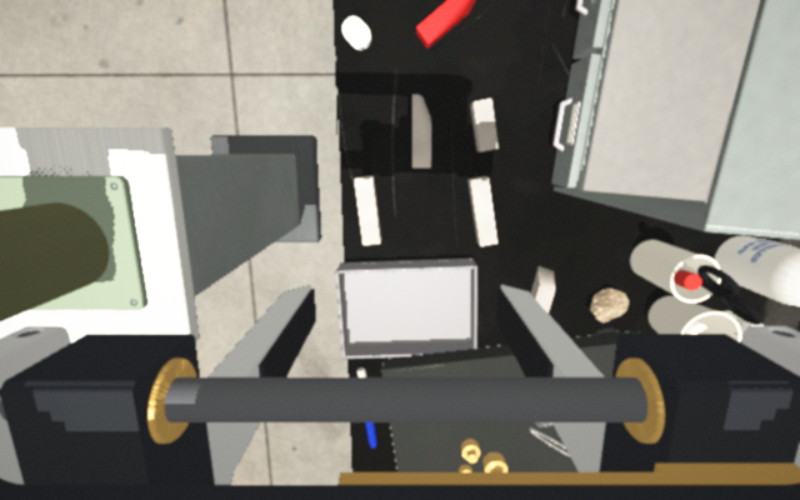

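Run:
```python
from bars import *
st=manip.state()
go(st,[(.424,.049,.06,95.9),(.424,.049,.016,95.9)])
```

```text
[-0.01, -0.053, 0.338, -0.2, -0.0, -6.0]    (0.424, 0.049, 0.06, 95.9)
[-0.01, -0.053, 0.382, -0.2, -0.0, -6.0]    (0.424, 0.049, 0.016, 95.9)
```

Call:
step_arm:
  rows: [-0.01,-0.053,0.05,0,0,-5.9,-0.01,-0.053,0.1,0,0,-5.9,-0.01,-0.053,0.15,0,0,-5.9,-0.01,-0.053,0.2,0,0,-5.9,-0.01,-0.053,0.25,0,0,-5.9,-0.01,-0.053,0.29,0,0,-5.9,-0.01,-0.053,0.32,0,0,-5.9,-0.01,-0.053,0.335,0,0,-5.9,-0.01,-0.053,0.335,0,0,-5.9,-0.01,-0.053,0.335,0,0,-5.9,-0.01,-0.053,0.335,0,0,-5.9]
  grip: 0.55

```text
clock: 12.9
tcp_pos: [0.4269, 0.0488, 0.066]
tcp_rot: [[-0.102, 0.995, 0.003], [0.995, 0.102, -0.0], [-0.001, 0.003, -1.0]]
ft_force: [0.2, 0.2, -0.3]
opening: 0.0518
grip_force: 0.0
```

Run:
```python
from bars import *
st=manip.state()
go(st,[(.424,.049,.016,95.9)])
```

```text
[0.001, -0.003, 0.05, 0.2, 0.0, -0.1]    (0.424, 0.049, 0.016, 95.9)
```

Call:
step_arm:
  rows: [0,-0.003,0.02,0,0,0,0,-0.003,0.038,0,0,0,0,-0.003,0.047,0,0,0,0,-0.003,0.049,0,0,0,0,-0.003,0.049,0,0,0]

```text
clock: 13.4
tcp_pos: [0.4233, 0.0485, 0.0163]
tcp_rot: [[-0.102, 0.995, 0.001], [0.995, 0.102, -0.0], [-0.0, 0.001, -1.0]]
ft_force: [-1.1, 0.6, 0.3]
opening: 0.0516
grip_force: 0.0
```

Call:
step_arm:
  rows: [0,0,0,0,0,0,0,0,0,0,0,0,0,0,0,0,0,0,0,0,0,0,0,0]
  grip: 0
  newtons: 30

```text
clock: 13.8
tcp_pos: [0.4232, 0.0485, 0.0161]
tcp_rot: [[-0.102, 0.995, 0.002], [0.995, 0.102, -0.0], [-0.0, 0.001, -1.0]]
ft_force: [-0.3, -0.0, 0.9]
opening: 0.0237
grip_force: 30.0
```

Run:
```python
from bars import *
st=manip.state();print(st["opening"],st["grip_force"])
# door angle from top view for tray
c=cams.capture("top");pickle.dump(c,open("t7.pkl","wb"))
cv2.imwrite("pics/t7.png",cv2.resize(c["frame"][110:290,190:390,::-1],(660,594)))
for th in (1.55,1.6,1.65):
    print(th,[np.round((proj(c,(*door(th,r,d)[:2],z))-[190,110])*3.3) for r,d,z in ((.014,.108,.259),(.242,.108,.259),(.314,-.018,.295),(.128,.054,.235))],door(th,.128,.054))
```

```text
0.02368012422696064 30.01278519630432
1.55 [array([218., 145.]), array([192., 495.]), array([-38., 605.]), array([130., 318.])] (np.float64(0.5728551226410018), np.float64(0.3471631028265074), np.float64(-3.6084582452775975))
1.6 [array([216., 153.]), array([172., 502.]), array([-64., 602.]), array([120., 321.])] (np.float64(0.570728129545558), np.float64(0.3537748990367847), np.float64(-6.473247220931716))
1.65 [array([214., 160.]), array([152., 508.]), array([-90., 597.]), array([110., 324.])] (np.float64(0.5689342467196019), np.float64(0.3604847375714324), np.float64(-9.338036196585822))
```

View pics/t7.png

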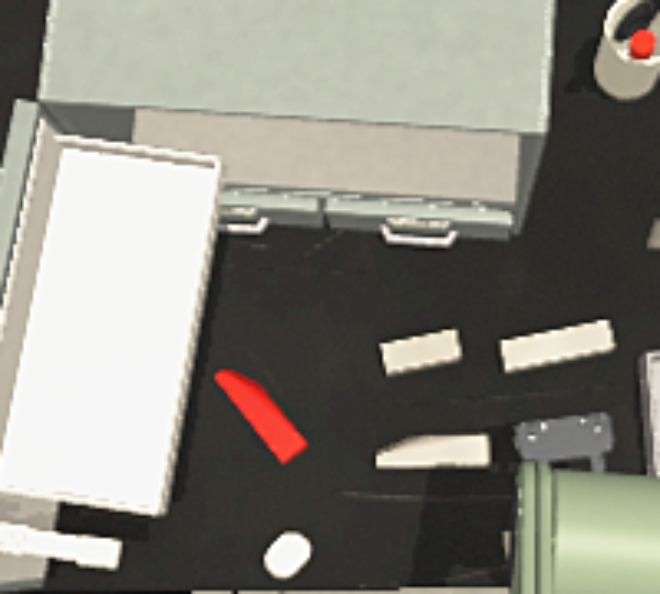

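Call:
step_arm:
  rows: [0,0,-0.02,0,0,0,0,0,-0.06,0,0,0,0,0,-0.11,0,0,0,0,0,-0.16,0,0,0,0,0,-0.21,0,0,0,0,0,-0.26,0,0,0,0,0,-0.31,0,0,0,0,0,-0.35,0,0,0,0,0,-0.364,0,0,0,0,0,-0.364,0,0,0,0,0,-0.364,0,0,0]

```text
clock: 14.95
tcp_pos: [0.4216, 0.0486, 0.377]
tcp_rot: [[-0.102, 0.995, -0.004], [0.995, 0.102, 0.0], [0.001, -0.004, -1.0]]
ft_force: [-0.0, -0.4, -2.3]
opening: 0.0238
grip_force: 30.0
```

Run:
```python
from bars import *
st=manip.state();print(st["opening"],st["grip_force"])
go(st,[dr(1.63,.173,.054,.38,90)])
```

```text
0.023847417085566303 29.99967187643051
[0.303, 0.135, -0.003, -0.3, -0.0, 14.0]    (np.float64(0.525), np.float64(0.364), 0.38, np.float64(81.80787939367582))
```

Call:
step_arm:
  rows: [0.045,0.02,0,0,0,2,0.09,0.04,0,0,0,4,0.135,0.06,0,0,0,6,0.18,0.08,0,0,0,8,0.225,0.1,0,0,0,10,0.265,0.118,0,0,0,12,0.29,0.13,0,0,0,14,0.303,0.135,0,0,0,14.1,0.303,0.135,0,0,0,14.1,0.303,0.135,0,0,0,14.1,0.303,0.135,0,0,0,14.1]

```text
clock: 16.05
tcp_pos: [0.5258, 0.3622, 0.3795]
tcp_rot: [[0.145, 0.989, -0.0], [0.989, -0.145, -0.001], [-0.001, -0.0, -1.0]]
ft_force: [-0.2, -1.2, -0.8]
opening: 0.0236
grip_force: 30.0
```

Run:
```python
from bars import *
st=manip.state();print(st["opening"],st["grip_force"])
go(st,[dr(1.63,.173,.054,.253,90)])
```

```text
0.023581192430225682 29.99969869852066
[0.002, -0.001, 0.127, -0.0, 0.0, -0.1]    (np.float64(0.525), np.float64(0.364), 0.253, np.float64(81.80787939367582))
```

Call:
step_arm:
  rows: [0.001,-0.001,0.04,0,0,0,0.001,-0.001,0.075,0,0,0,0.001,-0.001,0.1,0,0,0,0.001,-0.001,0.115,0,0,0,0.001,-0.001,0.122,0,0,0,0.001,-0.001,0.126,0,0,0,0.001,-0.001,0.127,0,0,0,0.001,-0.001,0.127,0,0,0]

```text
clock: 16.85
tcp_pos: [0.5259, 0.3652, 0.2542]
tcp_rot: [[0.144, 0.99, 0.002], [0.99, -0.144, 0.001], [0.002, 0.002, -1.0]]
ft_force: [-0.5, 0.7, -1.2]
opening: 0.0238
grip_force: 30.0
```

Call:
step_arm:
  rows: [0,0,0,0,0,0,0,0,0,0,0,0,0,0,0,0,0,0]
  grip: 0.42

```text
clock: 17.15
tcp_pos: [0.5255, 0.3651, 0.2535]
tcp_rot: [[0.143, 0.99, 0.001], [0.99, -0.143, 0.001], [0.001, 0.001, -1.0]]
ft_force: [-0.5, 1.4, 0.3]
opening: 0.0392
grip_force: 0.0
```

Call:
step_arm:
  rows: [0,0,-0.02,0,0,0,0,0,-0.06,0,0,0,0,0,-0.1,0,0,0,0,0,-0.125,0,0,0,0,0,-0.125,0,0,0,0,0,-0.125,0,0,0]

```text
clock: 17.75
tcp_pos: [0.5252, 0.3649, 0.3776]
tcp_rot: [[0.143, 0.99, 0.001], [0.99, -0.143, 0.0], [0.0, 0.001, -1.0]]
ft_force: [0.4, 0.5, -0.4]
opening: 0.0395
grip_force: 0.0
```

Run:
```python
from bars import *
st=manip.state();print(st["opening"],st["grip_force"],st["ft_force"])
print("top")
bars("top")
go(st,[(.579,.048,.38,100.6)])
```

```text
0.03948374353502684 0.0 [ 0.35212584  0.51714276 -0.40768977]
top
px [403. 181.] area 259 xy 0.667 -0.078 size 0.08 0.026 yaw 80.6
px [358. 214.] area 320 xy 0.579 0.046 size 0.091 0.025 yaw 100.4
px [317. 216.] area 220 xy 0.576 0.157 size 0.063 0.025 yaw 100.4
px [327. 253.] area 286 xy 0.478 0.137 size 0.087 0.024 yaw 89.0
[-0.306, 0.099, -0.002, 0.0, -0.0, -18.8]    (0.579, 0.048, 0.38, 100.6)
```

Call:
step_arm:
  rows: [-0.045,0.015,0,0,0,-3,-0.09,0.03,0,0,0,-6,-0.135,0.045,0,0,0,-9,-0.18,0.06,0,0,0,-12,-0.225,0.074,0.03,0,0,-15,-0.265,0.087,0.07,0,0,-18,-0.295,0.096,0.11,0,0,-18.8,-0.306,0.099,0.16,0,0,-18.8,-0.306,0.099,0.21,0,0,-18.8,-0.306,0.099,0.26,0,0,-18.8,-0.306,0.099,0.3,0,0,-18.8,-0.306,0.099,0.315,0,0,-18.8]
  grip: 0.55

```text
clock: 19.0
tcp_pos: [0.5716, 0.048, 0.0539]
tcp_rot: [[-0.183, 0.983, -0.016], [0.983, 0.183, 0.001], [0.004, -0.015, -1.0]]
ft_force: [-0.4, -0.6, 0.1]
opening: 0.0521
grip_force: 0.0
```

Call:
step_arm:
  rows: [0,0,0,0,0,0,0,0,0,0,0,0]

```text
clock: 19.2
tcp_pos: [0.578, 0.0479, 0.0614]
tcp_rot: [[-0.183, 0.983, -0.003], [0.983, 0.183, 0.0], [0.001, -0.003, -1.0]]
ft_force: [0.1, -0.4, 0.6]
opening: 0.0518
grip_force: 0.0
```

Run:
```python
from bars import *
st=manip.state()
go(st,[(.579,.048,.016,100.6)])
```

```text
[-0.0, 0.001, 0.045, -0.2, -0.0, -0.0]    (0.579, 0.048, 0.016, 100.6)
```

Call:
step_arm:
  rows: [0,0,0.02,0,0,0,0,0,0.036,0,0,0,0,0,0.044,0,0,0,0,0,0.046,0,0,0,0,0,0.046,0,0,0]

```text
clock: 19.7
tcp_pos: [0.5793, 0.0478, 0.0168]
tcp_rot: [[-0.183, 0.983, 0.0], [0.983, 0.183, 0.0], [-0.0, 0.0, -1.0]]
ft_force: [1.3, -0.9, 0.8]
opening: 0.0514
grip_force: 0.0
```

Call:
step_arm:
  rows: [0,0,0,0,0,0,0,0,0,0,0,0,0,0,0,0,0,0,0,0,0,0,0,0]
  grip: 0

```text
clock: 20.1
tcp_pos: [0.5796, 0.0478, 0.0171]
tcp_rot: [[-0.183, 0.983, 0.001], [0.983, 0.183, -0.0], [-0.0, 0.001, -1.0]]
ft_force: [-0.0, 1.0, -0.5]
opening: 0.024
grip_force: 30.0
```

Call:
step_arm:
  rows: [0,0,-0.02,0,0,0,0,0,-0.06,0,0,0,0,0,-0.11,0,0,0,0,0,-0.16,0,0,0,0,0,-0.21,0,0,0,0,0,-0.26,0,0,0,0,0,-0.31,0,0,0,0,0,-0.35,0,0,0,0,0,-0.364,0,0,0,0,0,-0.364,0,0,0,0,0,-0.364,0,0,0]

```text
clock: 21.2
tcp_pos: [0.5783, 0.0479, 0.3777]
tcp_rot: [[-0.183, 0.983, -0.004], [0.983, 0.183, 0.0], [0.001, -0.004, -1.0]]
ft_force: [0.7, -0.9, -1.5]
opening: 0.0238
grip_force: 30.0
```

Run:
```python
from bars import *
st=manip.state();print(st["opening"],st["grip_force"])
go(st,[dr(1.63,.083,.054,.38,90)])
```

```text
0.023790627924729434 29.999695122241974
[0.292, 0.091, -0.002, -0.3, -0.0, 18.7]    (np.float64(0.614), np.float64(0.351), 0.38, np.float64(81.80787939367582))
```

Call:
step_arm:
  rows: [0.045,0.014,0,0,0,3,0.09,0.028,0,0,0,6,0.135,0.042,0,0,0,9,0.18,0.056,0,0,0,12,0.225,0.07,0,0,0,15,0.26,0.081,0,0,0,18,0.28,0.087,0,0,0,18.8,0.292,0.091,0,0,0,18.8,0.292,0.091,0,0,0,18.8,0.292,0.091,0,0,0,18.8,0.292,0.091,0,0,0,18.8]

```text
clock: 22.3
tcp_pos: [0.6154, 0.35, 0.3803]
tcp_rot: [[0.145, 0.989, -0.001], [0.989, -0.145, -0.001], [-0.001, -0.001, -1.0]]
ft_force: [0.9, 0.4, -0.7]
opening: 0.0238
grip_force: 30.0
```

Run:
```python
from bars import *
st=manip.state();print(st["opening"],st["grip_force"])
go(st,[dr(1.63,.083,.054,.254,90)])
```

```text
0.023795053028926014 29.999603927135468
[0.001, -0.001, 0.126, -0.0, 0.0, -0.2]    (np.float64(0.614), np.float64(0.351), 0.254, np.float64(81.80787939367582))
```

Call:
step_arm:
  rows: [0.001,-0.001,0.04,0,0,0,0.001,-0.001,0.075,0,0,0,0.001,-0.001,0.1,0,0,0,0.001,-0.001,0.114,0,0,0,0.001,-0.001,0.121,0,0,0,0.001,-0.001,0.125,0,0,0,0.001,-0.001,0.126,0,0,0,0.001,-0.001,0.126,0,0,0]

```text
clock: 23.1
tcp_pos: [0.6151, 0.3529, 0.2563]
tcp_rot: [[0.144, 0.99, 0.003], [0.99, -0.144, 0.001], [0.001, 0.002, -1.0]]
ft_force: [-1.4, -0.7, -1.1]
opening: 0.0236
grip_force: 30.0
```

Call:
step_arm:
  rows: [0,0,0,0,0,0,0,0,0,0,0,0,0,0,0,0,0,0]
  grip: 0.42

```text
clock: 23.4
tcp_pos: [0.6147, 0.3529, 0.2556]
tcp_rot: [[0.143, 0.99, 0.001], [0.99, -0.143, 0.001], [0.001, 0.001, -1.0]]
ft_force: [-0.5, -0.2, -0.4]
opening: 0.0392
grip_force: 0.0
```

Call:
step_arm:
  rows: [0,0,-0.02,0,0,0,0,0,-0.06,0,0,0,0,0,-0.1,0,0,0,0,0,-0.125,0,0,0,0,0,-0.125,0,0,0,0,0,-0.125,0,0,0]

```text
clock: 24.0
tcp_pos: [0.6144, 0.3528, 0.3796]
tcp_rot: [[0.143, 0.99, 0.001], [0.99, -0.143, 0.0], [0.0, 0.001, -1.0]]
ft_force: [-0.2, -0.1, -0.5]
opening: 0.0395
grip_force: 0.0
```

Run:
```python
from bars import *
st=manip.state();print(st["opening"],st["grip_force"],st["ft_force"])
bars("top")
go(st,[(.576,.157,.38,100.4)])
```

```text
0.03951994279967587 0.0 [-0.20689817 -0.11334662 -0.54078338]
px [404. 181.] area 250 xy 0.667 -0.079 size 0.077 0.026 yaw 79.6
px [317. 216.] area 219 xy 0.576 0.157 size 0.063 0.025 yaw 100.4
px [327. 253.] area 282 xy 0.478 0.137 size 0.087 0.024 yaw 89.0
[-0.199, -0.01, -0.001, 0.0, -0.0, -18.6]    (0.576, 0.157, 0.38, 100.4)
```

Call:
step_arm:
  rows: [-0.045,-0.002,0,0,0,-4,-0.09,-0.005,0,0,0,-8,-0.13,-0.008,0,0,0,-12,-0.165,-0.009,0.02,0,0,-16,-0.19,-0.01,0.06,0,0,-18.6,-0.199,-0.01,0.11,0,0,-18.6,-0.199,-0.01,0.16,0,0,-18.6,-0.199,-0.01,0.21,0,0,-18.6,-0.199,-0.01,0.26,0,0,-18.6,-0.199,-0.01,0.3,0,0,-18.6,-0.199,-0.01,0.318,0,0,-18.6,-0.199,-0.01,0.318,0,0,-18.6]
  grip: 0.55

```text
clock: 25.25
tcp_pos: [0.5695, 0.1563, 0.0547]
tcp_rot: [[-0.18, 0.984, -0.014], [0.984, 0.18, -0.002], [0.001, -0.014, -1.0]]
ft_force: [-0.1, 1.0, -0.4]
opening: 0.0517
grip_force: 0.0
```

Call:
step_arm:
  rows: [0,0,0,0,0,0,0,0,0,0,0,0]

```text
clock: 25.45
tcp_pos: [0.5768, 0.1573, 0.0628]
tcp_rot: [[-0.18, 0.984, 0.002], [0.984, 0.18, 0.0], [-0.0, 0.002, -1.0]]
ft_force: [-0.8, -0.3, 0.1]
opening: 0.0519
grip_force: 0.0
```

Run:
```python
from bars import *
st=manip.state()
go(st,[(.576,.157,.016,100.4)])
```

```text
[-0.0, -0.001, 0.047, 0.1, 0.0, -0.0]    (0.576, 0.157, 0.016, 100.4)
```

Call:
step_arm:
  rows: [0,0,0.02,0,0,0,0,0,0.036,0,0,0,0,0,0.044,0,0,0,0,0,0.046,0,0,0,0,0,0.046,0,0,0]

```text
clock: 25.95
tcp_pos: [0.5759, 0.1572, 0.0156]
tcp_rot: [[-0.18, 0.984, -0.0], [0.984, 0.18, -0.0], [0.0, -0.0, -1.0]]
ft_force: [-0.5, 0.6, -0.5]
opening: 0.0519
grip_force: 0.0
```

Call:
step_arm:
  rows: [0,0,0,0,0,0,0,0,0,0,0,0,0,0,0,0,0,0,0,0,0,0,0,0]
  grip: 0

```text
clock: 26.35
tcp_pos: [0.5764, 0.1572, 0.0161]
tcp_rot: [[-0.18, 0.984, 0.001], [0.984, 0.18, 0.0], [-0.0, 0.001, -1.0]]
ft_force: [0.2, 0.4, -0.2]
opening: 0.0237
grip_force: 30.0
```

Call:
step_arm:
  rows: [0,0,-0.03,0,0,0,0,0,-0.07,0,0,0,0,0,-0.11,0,0,0,0,0,-0.13,0,0,0,0,0,-0.13,0,0,0,0,0,-0.13,0,0,0]

```text
clock: 26.95
tcp_pos: [0.5755, 0.1571, 0.1451]
tcp_rot: [[-0.18, 0.984, -0.0], [0.984, 0.18, -0.0], [-0.0, -0.0, -1.0]]
ft_force: [0.8, 0.3, -1.5]
opening: 0.0236
grip_force: 30.0
```

Run:
```python
from bars import *
st=manip.state();print(st["opening"],st["grip_force"])
go(st,[(.428,-.087,.146,93)])
```

```text
0.02357783953112385 29.999738931655884
[-0.214, -0.189, -0.001, -0.0, 0.0, 7.4]    (0.428, -0.087, 0.146, 93)
```

Call:
step_arm:
  rows: [-0.034,-0.03,0,0,0,1,-0.068,-0.06,0,0,0,2,-0.102,-0.09,0,0,0,3,-0.136,-0.12,0,0,0,5,-0.17,-0.15,0,0,0,7,-0.197,-0.174,0,0,0,7.4,-0.214,-0.189,0,0,0,7.4,-0.214,-0.189,0,0,0,7.4,-0.214,-0.189,0,0,0,7.4,-0.214,-0.189,0,0,0,7.4]

```text
clock: 27.95
tcp_pos: [0.4282, -0.0863, 0.1446]
tcp_rot: [[-0.052, 0.999, -0.002], [0.999, 0.052, 0.001], [0.001, -0.002, -1.0]]
ft_force: [0.3, -0.1, -0.4]
opening: 0.0237
grip_force: 30.0
```

Run:
```python
from bars import *
st=manip.state();print(st["opening"],st["grip_force"])
go(st,[(.428,-.087,.023,93)])
```

```text
0.023660421069531052 29.99989092350006
[-0.001, -0.0, 0.122, -0.1, -0.1, -0.0]    (0.428, -0.087, 0.023, 93)
```

Call:
step_arm:
  rows: [0,0,0.04,0,0,0,0,0,0.08,0,0,0,0,0,0.104,0,0,0,0,0,0.116,0,0,0,0,0,0.121,0,0,0,0,0,0.122,0,0,0,0,0,0.122,0,0,0]

```text
clock: 28.65
tcp_pos: [0.4298, -0.0876, 0.0247]
tcp_rot: [[-0.052, 0.999, 0.002], [0.999, 0.052, -0.001], [-0.001, 0.002, -1.0]]
ft_force: [0.5, 0.1, -0.9]
opening: 0.0235
grip_force: 30.0
```

Call:
step_arm:
  rows: [0,0,0,0,0,0,0,0,0,0,0,0,0,0,0,0,0,0]
  grip: 0.38

```text
clock: 28.95
tcp_pos: [0.4291, -0.0876, 0.0245]
tcp_rot: [[-0.051, 0.999, 0.002], [0.999, 0.051, -0.001], [-0.001, 0.002, -1.0]]
ft_force: [-0.0, 0.3, -0.0]
opening: 0.0356
grip_force: 0.0
```

Call:
step_arm:
  rows: [0,0,-0.03,0,0,0,0,0,-0.07,0,0,0,0,0,-0.11,0,0,0,0,0,-0.13,0,0,0,0,0,-0.13,0,0,0,0,0,-0.13,0,0,0]

```text
clock: 29.55
tcp_pos: [0.4282, -0.0873, 0.1534]
tcp_rot: [[-0.051, 0.999, 0.0], [0.999, 0.051, -0.0], [-0.0, 0.0, -1.0]]
ft_force: [-0.5, -0.1, 0.1]
opening: 0.0358
grip_force: 0.0
```

Run:
```python
from bars import *
st=manip.state();print(st["opening"],st["grip_force"],st["ft_force"])
bars("top")
go(st,[(.478,.137,.15,89)])
```

```text
0.035845938463534115 0.0 [-0.54463369 -0.05493045  0.06393329]
px [404. 181.] area 254 xy 0.667 -0.078 size 0.08 0.026 yaw 80.3
px [410. 241.] area 1242 xy 0.481 -0.088 size 0.186 0.12 yaw 2.0
px [327. 253.] area 285 xy 0.478 0.137 size 0.087 0.024 yaw 89.0
[0.221, 0.061, 0.003, 0.0, 0.0, 3.9]    (0.478, 0.137, 0.15, 89)
```

Call:
step_arm:
  rows: [0.045,0.013,0,0,0,1,0.09,0.026,0,0,0,2,0.135,0.04,0,0,0,3,0.17,0.05,0.01,0,0,4,0.195,0.058,0.04,0,0,4,0.206,0.061,0.07,0,0,4,0.206,0.061,0.09,0,0,4,0.206,0.061,0.09,0,0,4,0.206,0.061,0.09,0,0,4]
  grip: 0.55

```text
clock: 30.5
tcp_pos: [0.4772, 0.1214, 0.0621]
tcp_rot: [[0.018, 1.0, -0.004], [1.0, -0.018, -0.0], [-0.0, -0.004, -1.0]]
ft_force: [-0.1, -0.3, 0.9]
opening: 0.0514
grip_force: 0.0
```

Run:
```python
from bars import *
st=manip.state()
go(st,[(.478,.122,.016,89)])
```

```text
[0.001, 0.001, 0.046, -0.2, 0.0, -0.1]    (0.478, 0.122, 0.016, 89)
```

Call:
step_arm:
  rows: [0,0,0.02,0,0,0,0,0,0.036,0,0,0,0,0,0.044,0,0,0,0,0,0.046,0,0,0,0,0,0.046,0,0,0]

```text
clock: 31.0
tcp_pos: [0.4793, 0.1214, 0.0182]
tcp_rot: [[0.019, 1.0, 0.001], [1.0, -0.019, 0.0], [0.0, 0.001, -1.0]]
ft_force: [0.2, 0.9, -0.3]
opening: 0.0518
grip_force: 0.0
```

Call:
step_arm:
  rows: [0,0,0,0,0,0,0,0,0,0,0,0,0,0,0,0,0,0,0,0,0,0,0,0]
  grip: 0

```text
clock: 31.4
tcp_pos: [0.4791, 0.1216, 0.018]
tcp_rot: [[0.018, 1.0, 0.001], [1.0, -0.018, 0.0], [0.0, 0.001, -1.0]]
ft_force: [-0.7, 0.7, 1.9]
opening: 0.0237
grip_force: 29.7
```

Call:
step_arm:
  rows: [0,0,-0.03,0,0,0,0,0,-0.07,0,0,0,0,0,-0.11,0,0,0,0,0,-0.13,0,0,0,0,0,-0.13,0,0,0,0,0,-0.13,0,0,0]

```text
clock: 32.0
tcp_pos: [0.4782, 0.1215, 0.147]
tcp_rot: [[0.018, 1.0, -0.001], [1.0, -0.018, -0.0], [-0.0, -0.001, -1.0]]
ft_force: [-0.9, -0.0, -1.9]
opening: 0.0239
grip_force: 29.6
```

Run:
```python
from bars import *
st=manip.state();print(st["opening"],st["grip_force"])
go(st,[(.48,-.102,.146,92)])
```

```text
0.023858829983654035 29.63750013615936
[-0.223, 0.006, 0.001, -0.0, 0.0, -3.0]    (0.48, -0.102, 0.146, 92)
```

Call:
step_arm:
  rows: [-0.045,0.001,0,0,0,-1,-0.09,0.002,0,0,0,-2,-0.135,0.004,0,0,0,-3,-0.175,0.005,0,0,0,-3,-0.205,0.006,0,0,0,-3,-0.223,0.006,0,0,0,-3,-0.223,0.006,0.03,0,0,-3,-0.223,0.006,0.07,0,0,-3,-0.223,0.006,0.1,0,0,-3,-0.223,0.006,0.115,0,0,-3,-0.223,0.006,0.12,0,0,-3,-0.223,0.006,0.122,0,0,-3]

```text
clock: 33.2
tcp_pos: [0.4788, -0.1008, 0.0236]
tcp_rot: [[-0.034, 0.999, -0.004], [0.999, 0.034, 0.002], [0.002, -0.004, -1.0]]
ft_force: [-0.2, -0.4, -0.5]
opening: 0.0239
grip_force: 29.6
```

Call:
step_arm:
  rows: [0,0,0,0,0,0,0,0,0,0,0,0]

```text
clock: 33.4
tcp_pos: [0.4815, -0.1018, 0.0264]
tcp_rot: [[-0.034, 0.999, 0.002], [0.999, 0.034, -0.001], [-0.001, 0.002, -1.0]]
ft_force: [0.5, -0.9, -0.8]
opening: 0.0239
grip_force: 29.6
```

Call:
step_arm:
  rows: [0,0,0,0,0,0,0,0,0,0,0,0,0,0,0,0,0,0]
  grip: 0.38

```text
clock: 33.7
tcp_pos: [0.4813, -0.1017, 0.0264]
tcp_rot: [[-0.034, 0.999, 0.001], [0.999, 0.034, -0.001], [-0.001, 0.001, -1.0]]
ft_force: [1.3, 0.6, -0.6]
opening: 0.0356
grip_force: 0.0
```

Call:
step_arm:
  rows: [0,0,-0.03,0,0,0,0,0,-0.07,0,0,0,0,0,-0.12,0,0,0,0,0,-0.17,0,0,0,0,0,-0.18,0,0,0,0,0,-0.18,0,0,0,0,0,-0.18,0,0,0]

```text
clock: 34.4
tcp_pos: [0.4797, -0.1012, 0.2044]
tcp_rot: [[-0.034, 0.999, -0.002], [0.999, 0.034, 0.001], [0.001, -0.002, -1.0]]
ft_force: [-0.3, 0.4, -1.0]
opening: 0.0354
grip_force: 0.0
```

Run:
```python
from bars import *
st=manip.state();print(st["opening"],st["grip_force"],st["ft_force"])
c=bars("top");w=cams.capture("wrist");s=cams.capture("scene")
o=np.zeros((600,800,3),np.uint8)
o[:300,:400]=cv2.resize(c["frame"][160:295,310:490,::-1],(400,300),interpolation=cv2.INTER_CUBIC)
o[:300,400:]=cv2.resize(s["frame"][170:290,340:500,::-1],(400,300),interpolation=cv2.INTER_CUBIC)
o[300:,:480]=cv2.resize(w["frame"][:,:,::-1],(480,300))
o[300:,500:]=cv2.resize(c["frame"][130:280,170:320,::-1],(300,300))
cv2.imwrite("pics/v9.png",o)
go(st,[(.667,-.078,.2,80.5)])
print(onz(c,405.6,148,.01))
```

```text
0.03536550525685144 0.0 [-0.25020859  0.44064326 -0.95545578]
px [404. 181.] area 254 xy 0.667 -0.078 size 0.08 0.026 yaw 80.3
px [420. 254.] area 1510 xy 0.478 -0.095 size 0.181 0.103 yaw 179.3
[0.017, 0.188, 0.004, -0.1, -0.0, 11.4]    (0.667, -0.078, 0.2, 80.5)
[ 0.76492568 -0.09238907  0.01      ]
```

View pics/v9.png

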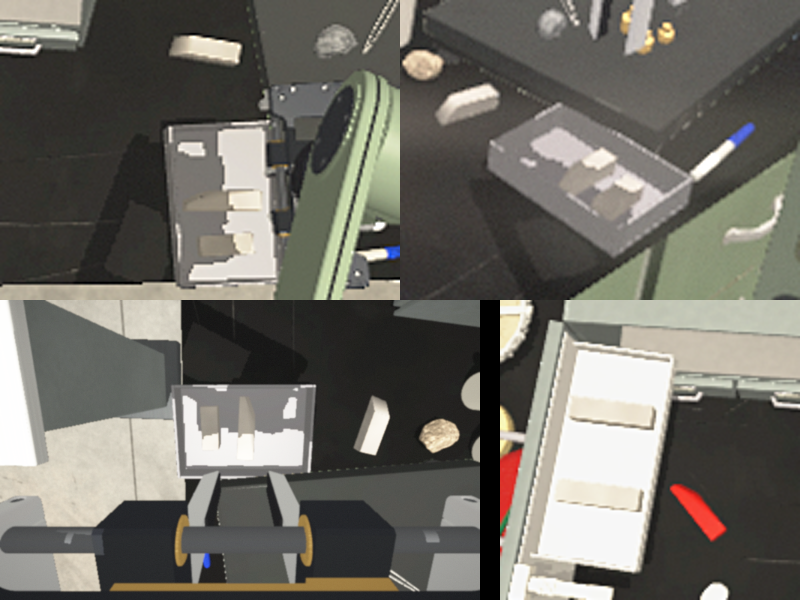

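Run:
```python
from bars import *
t=pickle.load(open("top.pkl","rb"))
for p in [(480,140),(465,150),(495,150),(480,172),(516,115),(518,157),(500,140)]:print(p,np.round(onz(t,p[0]/1.25,p[1]/1.25,.09),3),np.round(onz(t,p[0]/1.25,p[1]/1.25,.0),3))
c=bars("wrist",vmin=110)
```

```text
(480, 140) [ 0.84  -0.023  0.09 ] [ 0.876 -0.038  0.   ]
(465, 150) [0.819 0.009 0.09 ] [ 0.853 -0.003  0.   ]
(495, 150) [ 0.817 -0.054  0.09 ] [ 0.851 -0.072 -0.   ]
(480, 172) [ 0.77 -0.02  0.09] [ 0.8   -0.035  0.   ]
(516, 115) [ 0.895 -0.102  0.09 ] [ 0.935 -0.124  0.   ]
(518, 157) [ 0.801 -0.101  0.09 ] [ 0.833 -0.123  0.   ]
(500, 140) [ 0.839 -0.065  0.09 ] [ 0.875 -0.084  0.   ]
px [552.  17.] area 305 xy 0.69 0.074 size 0.044 0.013 yaw 175.5
px [498. 170.] area 2269 xy 0.663 -0.075 size 0.079 0.035 yaw 78.8
px [571. 175.] area 126 xy 0.74 -0.077 size 0.027 0.015 yaw 29.8
```

Call:
step_arm:
  rows: [0.005,0.045,0,0,0,3,0.01,0.09,0,0,0,6,0.012,0.135,0,0,0,9,0.013,0.165,0.02,0,0,11.5,0.013,0.182,0.06,0,0,11.5,0.013,0.186,0.1,0,0,11.5,0.013,0.186,0.13,0,0,11.5,0.013,0.186,0.14,0,0,11.5,0.013,0.186,0.14,0,0,11.5,0.013,0.186,0.14,0,0,11.5]
  grip: 0.6

```text
clock: 35.6
tcp_pos: [0.6669, -0.0825, 0.0667]
tcp_rot: [[0.166, 0.986, 0.002], [0.986, -0.166, -0.0], [-0.0, 0.002, -1.0]]
ft_force: [0.2, -0.0, 0.1]
opening: 0.0567
grip_force: 0.0
```

Run:
```python
from bars import *
st=manip.state()
go(st,[(.665,-.085,.016,80)])
```

```text
[-0.003, -0.002, 0.051, 0.1, 0.0, 0.4]    (0.665, -0.085, 0.016, 80)
```

Call:
step_arm:
  rows: [-0.002,-0.001,0.02,0,0,0,-0.002,-0.001,0.04,0,0,0,-0.002,-0.001,0.048,0,0,0,-0.002,-0.001,0.05,0,0,0,-0.002,-0.001,0.05,0,0,0]

```text
clock: 36.1
tcp_pos: [0.6658, -0.0843, 0.0171]
tcp_rot: [[0.166, 0.986, 0.002], [0.986, -0.166, -0.001], [-0.0, 0.002, -1.0]]
ft_force: [-0.0, 0.0, 0.3]
opening: 0.0566
grip_force: 0.0
```

Call:
step_arm:
  rows: [0,0,0,0,0,0,0,0,0,0,0,0,0,0,0,0,0,0,0,0,0,0,0,0]
  grip: 0

```text
clock: 36.5
tcp_pos: [0.6651, -0.084, 0.0161]
tcp_rot: [[0.166, 0.986, 0.001], [0.986, -0.166, -0.0], [-0.0, 0.001, -1.0]]
ft_force: [0.6, 0.0, -0.5]
opening: 0.0276
grip_force: 0.0
```

Call:
step_arm:
  rows: [0,0,-0.03,0,0,0,0,0,-0.07,0,0,0,0,0,-0.11,0,0,0,0,0,-0.13,0,0,0,0,0,-0.13,0,0,0,0,0,-0.13,0,0,0]

```text
clock: 37.1
tcp_pos: [0.6643, -0.0839, 0.145]
tcp_rot: [[0.166, 0.986, -0.001], [0.986, -0.166, 0.0], [0.0, -0.001, -1.0]]
ft_force: [0.1, -0.8, -0.8]
opening: 0.0237
grip_force: 29.8
```

Run:
```python
from bars import *
st=manip.state();print(st["opening"],st["grip_force"])
go(st,[(.532,-.09,.146,90)])
```

```text
0.023708259471738775 29.80975393205881
[-0.028, -0.129, -0.001, -0.0, -0.0, -9.6]    (0.532, -0.09, 0.146, 90)
```

Call:
step_arm:
  rows: [-0.008,-0.035,0,0,0,-3,-0.016,-0.075,0,0,0,-6,-0.024,-0.11,0,0,0,-9,-0.028,-0.129,0,0,0,-10.5,-0.028,-0.129,0.03,0,0,-10.5,-0.028,-0.129,0.07,0,0,-10.5,-0.028,-0.129,0.098,0,0,-10.5,-0.028,-0.129,0.11,0,0,-10.5,-0.028,-0.129,0.117,0,0,-10.5,-0.028,-0.129,0.117,0,0,-10.5,-0.028,-0.129,0.117,0,0,-10.5]

```text
clock: 38.2
tcp_pos: [0.5341, -0.0905, 0.0296]
tcp_rot: [[-0.017, 1.0, 0.002], [1.0, 0.017, -0.001], [-0.001, 0.002, -1.0]]
ft_force: [0.8, -0.0, -0.8]
opening: 0.0239
grip_force: 29.8
```

Call:
step_arm:
  rows: [0,0,0,0,0,0,0,0,0,0,0,0,0,0,0,0,0,0]
  grip: 0.38

```text
clock: 38.5
tcp_pos: [0.5338, -0.0905, 0.0297]
tcp_rot: [[-0.017, 1.0, 0.002], [1.0, 0.017, -0.001], [-0.001, 0.002, -1.0]]
ft_force: [-0.2, -0.3, 0.4]
opening: 0.0357
grip_force: 0.0
```

Call:
step_arm:
  rows: [0,0,-0.03,0,0,0,0,0,-0.08,0,0,0,0,0,-0.13,0,0,0,0,0,-0.18,0,0,0,0,0,-0.23,0,0,0,0,0,-0.28,0,0,0,0,0,-0.32,0,0,0,0,0,-0.33,0,0,0,0,0,-0.33,0,0,0,0,0,-0.33,0,0,0]

```text
clock: 39.5
tcp_pos: [0.5321, -0.0899, 0.3567]
tcp_rot: [[-0.017, 1.0, -0.003], [1.0, 0.017, 0.001], [0.001, -0.003, -1.0]]
ft_force: [0.2, 0.5, -0.0]
opening: 0.0355
grip_force: 0.0
```

Run:
```python
from bars import *
st=manip.state();print(st["opening"],st["grip_force"],st["ft_force"])
c=cams.capture("top");s=cams.capture("scene")
o=np.zeros((600,800,3),np.uint8)
o[:300,:400]=cv2.resize(c["frame"][160:295,310:490,::-1],(400,300),interpolation=cv2.INTER_CUBIC)
o[:300,400:]=cv2.resize(s["frame"][170:290,340:500,::-1],(400,300),interpolation=cv2.INTER_CUBIC)
o[300:,:400]=cv2.resize(c["frame"][130:280,150:350,::-1],(400,300))
o[300:,400:]=cv2.resize(s["frame"][120:345,170:470,::-1],(400,300))
cv2.imwrite("pics/v10.png",o)
print([(t,proj(c,(*door(t,.314,-.018)[:2],.295))) for t in (1.55,1.6,1.65)])
```

```text
0.03547015318118821 0.0 [ 0.19414278  0.53845664 -0.04349274]
[(1.55, array([178.37787041, 293.39860015])), (1.6, array([170.53408673, 292.34439722])), (1.65, array([162.78534308, 290.88792229]))]
```

View pics/v10.png

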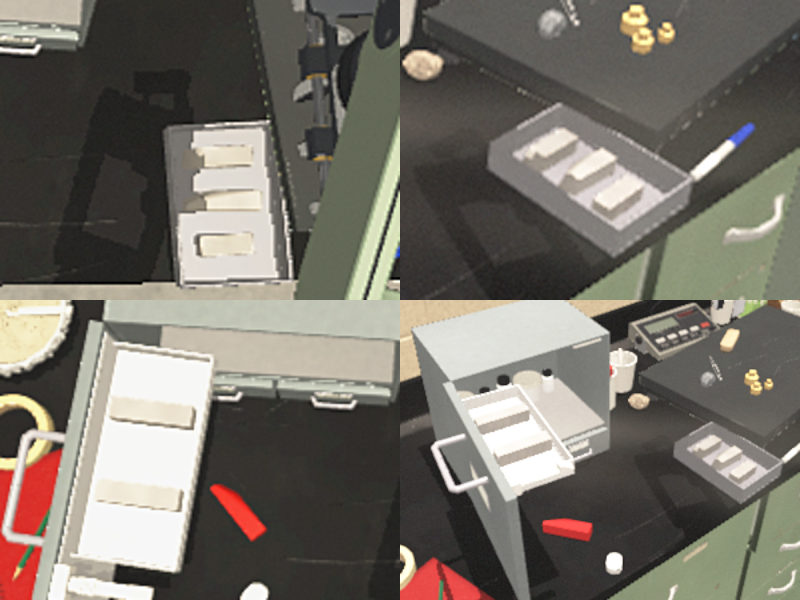

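Run:
```python
from bars import *
st=manip.state()
go(st,[dr(1.63,.285,-.06,.40,90),dr(1.63,.285,-.06,.268,90)])
```

```text
[0.584, -0.092, -0.043, -0.3, -0.1, 9.1]    (np.float64(0.43), np.float64(0.493), 0.4, np.float64(81.80787939367582))
[0.584, -0.091, 0.089, -0.3, -0.1, 9.1]    (np.float64(0.43), np.float64(0.493), 0.268, np.float64(81.80787939367582))
```

Call:
step_arm:
  rows: [0,0,-0.045,0,0,0,0.045,-0.007,-0.045,0,0,1,0.09,-0.014,-0.045,0,0,2,0.138,-0.021,-0.045,0,0,3,0.187,-0.029,-0.045,0,0,4,0.236,-0.037,-0.045,0,0,5,0.285,-0.045,-0.045,0,0,6,0.334,-0.053,-0.045,0,0,7,0.383,-0.06,-0.045,0,0,8,0.432,-0.068,-0.045,0,0,9,0.48,-0.076,-0.045,0,0,9.1,0.529,-0.083,-0.045,0,0,9.1]
  grip: 0

```text
clock: 40.8
tcp_pos: [0.4399, 0.4389, 0.4009]
tcp_rot: [[0.142, 0.99, -0.003], [0.99, -0.142, -0.003], [-0.003, -0.003, -1.0]]
ft_force: [0.4, 0.0, 1.0]
opening: 0.0006
grip_force: 0.0
```

Call:
step_arm:
  rows: [0.03,-0.005,0,0,0,0,0.055,-0.009,0,0,0,0,0.055,-0.009,0,0,0,0,0.055,-0.009,0,0,0,0,0.055,-0.009,0,0,0,0]

```text
clock: 41.3
tcp_pos: [0.4402, 0.492, 0.4026]
tcp_rot: [[0.143, 0.99, -0.001], [0.99, -0.143, -0.002], [-0.002, -0.001, -1.0]]
ft_force: [0.0, -0.3, -0.1]
opening: 0.0005
grip_force: 0.0
```

Run:
```python
from bars import *
st=manip.state()
go(st,[dr(1.63,.285,-.06,.268,90)])
```

```text
[-0.0, -0.01, 0.135, -0.1, 0.1, -0.0]    (np.float64(0.43), np.float64(0.493), 0.268, np.float64(81.80787939367582))
```

Call:
step_arm:
  rows: [0,-0.01,0.03,0,0,0,0,-0.01,0.075,0,0,0,0,-0.01,0.11,0,0,0,0,-0.01,0.13,0,0,0,0,-0.01,0.135,0,0,0,0,-0.01,0.135,0,0,0,0,-0.01,0.135,0,0,0]

```text
clock: 42.0
tcp_pos: [0.4312, 0.4946, 0.2709]
tcp_rot: [[0.143, 0.99, 0.003], [0.99, -0.143, 0.002], [0.003, 0.002, -1.0]]
ft_force: [-0.4, 0.1, 0.9]
opening: 0.0004
grip_force: 0.0
```

Run:
```python
from bars import *
st=manip.state()
go(st,[dr(t,.285,d,.268,90) for t,d in zip(np.r_[1.63,1.6,np.linspace(1.55,1.05,10)],[-.04]+[-.026]*12)])
```

```text
[-0.022, -0.001, 0.003, 0.1, -0.2, -0.0]    (np.float64(0.428), np.float64(0.473), 0.268, np.float64(81.80787939367582))
[-0.044, -0.001, 0.003, 0.1, -0.2, -1.7]    (np.float64(0.424), np.float64(0.451), 0.268, np.float64(83.52675277906829))
[-0.059, -0.002, 0.003, 0.1, -0.1, -4.6]    (np.float64(0.421), np.float64(0.437), 0.268, np.float64(86.3915417547224))
[-0.074, -0.001, 0.003, 0.1, -0.1, -7.8]    (np.float64(0.419), np.float64(0.421), 0.268, np.float64(89.57464061656032))
[-0.09, -0.0, 0.003, 0.1, -0.1, -11.0]    (np.float64(0.418), np.float64(0.405), 0.268, np.float64(92.75773947839822))
[-0.106, 0.002, 0.003, 0.2, -0.1, -14.1]    (np.float64(0.418), np.float64(0.389), 0.268, np.float64(95.94083834023613))
[-0.122, 0.005, 0.003, 0.2, -0.1, -17.3]    (np.float64(0.418), np.float64(0.373), 0.268, np.float64(99.12393720207402))
[-0.137, 0.008, 0.003, 0.2, -0.1, -20.5]    (np.float64(0.42), np.float64(0.358), 0.268, np.float64(102.30703606391194))
[-0.152, 0.013, 0.003, 0.2, -0.1, -23.7]    (np.float64(0.422), np.float64(0.342), 0.268, np.float64(105.49013492574984))
[-0.167, 0.019, 0.003, 0.2, -0.1, -26.9]    (np.float64(0.426), np.float64(0.326), 0.268, np.float64(108.67323378758775))
[-0.182, 0.025, 0.002, 0.2, -0.1, -30.1]    (np.float64(0.43), np.float64(0.311), 0.268, np.float64(111.85633264942565))
[-0.196, 0.032, 0.002, 0.2, -0.1, -33.2]    (np.float64(0.435), np.float64(0.296), 0.268, np.float64(115.03943151126356))
```

Call:
step_arm:
  rows: [-0.022,0,0.001,0,0,0,-0.034,0,0.001,0,0,-1,-0.044,-0.001,0.001,0,0,-1.7,-0.058,-0.002,0.001,0,0,-4.6,-0.074,-0.001,0.001,0,0,-7.8,-0.09,0,0.001,0,0,-11,-0.106,0.002,0.001,0,0,-14.1,-0.122,0.005,0.001,0,0,-17.3,-0.137,0.008,0.001,0,0,-20.5,-0.152,0.013,0.001,0,0,-23.7,-0.167,0.019,0.001,0,0,-26.9,-0.182,0.025,0.001,0,0,-30.1]

```text
clock: 43.2
tcp_pos: [0.4298, 0.3107, 0.2695]
tcp_rot: [[-0.376, 0.927, 0.003], [0.927, 0.376, 0.002], [0.001, 0.004, -1.0]]
ft_force: [0.1, 1.0, -0.0]
opening: 0.0006
grip_force: 0.4
```

Call:
step_arm:
  rows: [0,0,0,0,0,0,0,0,0,0,0,0]

```text
clock: 43.4
tcp_pos: [0.4296, 0.3111, 0.2689]
tcp_rot: [[-0.372, 0.928, 0.002], [0.928, 0.372, 0.001], [0.001, 0.002, -1.0]]
ft_force: [0.9, -0.0, 0.5]
opening: 0.0008
grip_force: 0.0
```

Run:
```python
from bars import *
st=manip.state();print(st["ft_force"])
go(st,[dr(t,.285,-.026,.268,90) for t in np.linspace(1.10,.45,12)])
```

```text
[ 0.91179842 -0.04344318  0.49004236]
[-0.002, 0.0, 0.001, 0.1, -0.0, -0.3]    (np.float64(0.43), np.float64(0.31), 0.268, np.float64(112.17464253560945))
[-0.019, -0.001, 0.001, 0.1, -0.0, -3.7]    (np.float64(0.436), np.float64(0.293), 0.268, np.float64(115.56030223410977))
[-0.035, -0.001, 0.001, 0.1, -0.0, -7.1]    (np.float64(0.442), np.float64(0.278), 0.268, np.float64(118.94596193261009))
[-0.052, 0.0, 0.001, 0.1, -0.0, -10.5]    (np.float64(0.449), np.float64(0.263), 0.268, np.float64(122.33162163111041))
[-0.069, 0.002, 0.001, 0.1, -0.0, -13.9]    (np.float64(0.457), np.float64(0.248), 0.268, np.float64(125.71728132961073))
[-0.086, 0.005, 0.001, 0.1, -0.0, -17.3]    (np.float64(0.466), np.float64(0.233), 0.268, np.float64(129.10294102811105))
[-0.102, 0.009, 0.001, 0.1, -0.0, -20.6]    (np.float64(0.476), np.float64(0.22), 0.268, np.float64(132.48860072661137))
[-0.118, 0.014, 0.001, 0.1, -0.0, -24.0]    (np.float64(0.487), np.float64(0.207), 0.268, np.float64(135.8742604251117))
[-0.134, 0.02, 0.001, 0.1, -0.0, -27.4]    (np.float64(0.498), np.float64(0.194), 0.268, np.float64(139.259920123612))
[-0.15, 0.027, 0.001, 0.1, 0.0, -30.8]    (np.float64(0.51), np.float64(0.182), 0.268, np.float64(142.64557982211232))
[-0.165, 0.035, 0.001, 0.1, 0.0, -34.2]    (np.float64(0.523), np.float64(0.171), 0.268, np.float64(146.03123952061264))
[-0.179, 0.043, 0.001, 0.1, 0.0, -37.6]    (np.float64(0.537), np.float64(0.161), 0.268, np.float64(149.41689921911296))
```

Call:
step_arm:
  rows: [-0.008,0,0,0,0,-1.5,-0.019,-0.001,0,0,0,-3.7,-0.035,-0.001,0,0,0,-7.1,-0.052,0,0,0,0,-10.5,-0.069,0.002,0,0,0,-13.9,-0.086,0.005,0,0,0,-17.3,-0.102,0.009,0,0,0,-20.6,-0.118,0.014,0,0,0,-24,-0.134,0.02,0,0,0,-27.4,-0.15,0.027,0,0,0,-30.8,-0.165,0.035,0,0,0,-34.2,-0.179,0.043,0,0,0,-37.6]

```text
clock: 44.6
tcp_pos: [0.5364, 0.1615, 0.268]
tcp_rot: [[-0.863, 0.505, 0.0], [0.505, 0.863, 0.001], [0.0, 0.001, -1.0]]
ft_force: [-0.1, 1.4, 0.8]
opening: 0.0003
grip_force: 0.3
```

Call:
step_arm:
  rows: [0,0,0,0,0,0,0,0,0,0,0,0]

```text
clock: 44.8
tcp_pos: [0.5358, 0.1616, 0.2677]
tcp_rot: [[-0.861, 0.508, -0.0], [0.508, 0.861, 0.001], [0.0, 0.0, -1.0]]
ft_force: [-0.1, 0.3, 0.1]
opening: 0.0007
grip_force: 0.0
```

Run:
```python
from bars import *
st=manip.state();print(st["ft_force"])
go(st,[dr(t,.285,-.026,.268,90) for t in (.45,.41,.37,.33,.29,.25,.21,.17,.13,.09,.06,.03,0,-.03)])
c=cams.capture("top");s=cams.capture("scene")
o=np.zeros((600,800,3),np.uint8)
o[:,:400]=cv2.resize(c["frame"][110:260,190:290,::-1],(400,600))
o[:300,400:]=cv2.resize(s["frame"][100:250,150:350,::-1],(400,300))
cv2.imwrite("pics/v11.png",o)
```

```text
[-0.11844225  0.26481996  0.05601812]
[-0.001, -0.0, -0.0, 0.0, -0.0, 0.1]    (np.float64(0.537), np.float64(0.161), 0.268, np.float64(149.41689921911296))
[-0.012, -0.001, -0.0, 0.0, -0.0, -2.2]    (np.float64(0.546), np.float64(0.154), 0.268, np.float64(151.70873039963627))
[-0.024, -0.001, -0.0, 0.0, -0.0, -4.5]    (np.float64(0.556), np.float64(0.148), 0.268, np.float64(154.00056158015957))
[-0.035, -0.001, -0.0, 0.0, -0.0, -6.8]    (np.float64(0.566), np.float64(0.143), 0.268, np.float64(156.29239276068284))
[-0.047, -0.001, -0.0, 0.0, -0.0, -9.1]    (np.float64(0.576), np.float64(0.137), 0.268, np.float64(158.58422394120612))
[-0.058, 0.0, -0.0, 0.0, -0.0, -11.4]    (np.float64(0.586), np.float64(0.132), 0.268, np.float64(160.87605512172942))
[-0.07, 0.002, -0.0, 0.0, -0.0, -13.7]    (np.float64(0.597), np.float64(0.128), 0.268, np.float64(163.16788630225273))
[-0.081, 0.004, -0.0, 0.0, -0.0, -16.0]    (np.float64(0.607), np.float64(0.124), 0.268, np.float64(165.459717482776))
[-0.092, 0.006, -0.0, 0.0, -0.0, -18.3]    (np.float64(0.618), np.float64(0.12), 0.268, np.float64(167.7515486632993))
[-0.103, 0.009, -0.0, 0.0, -0.0, -20.6]    (np.float64(0.629), np.float64(0.117), 0.268, np.float64(170.0433798438226))
[-0.111, 0.011, -0.0, 0.0, -0.0, -22.3]    (np.float64(0.637), np.float64(0.115), 0.268, np.float64(171.76225322921505))
[-0.12, 0.014, -0.0, 0.0, -0.0, -24.0]    (np.float64(0.646), np.float64(0.113), 0.268, np.float64(173.48112661460755))
[-0.128, 0.017, -0.0, 0.0, -0.0, -25.7]    (np.float64(0.654), np.float64(0.111), 0.268, np.float64(175.2))
[-0.136, 0.02, -0.0, 0.0, -0.0, -27.4]    (np.float64(0.663), np.float64(0.11), 0.268, np.float64(176.9188733853925))
```

View pics/v11.png

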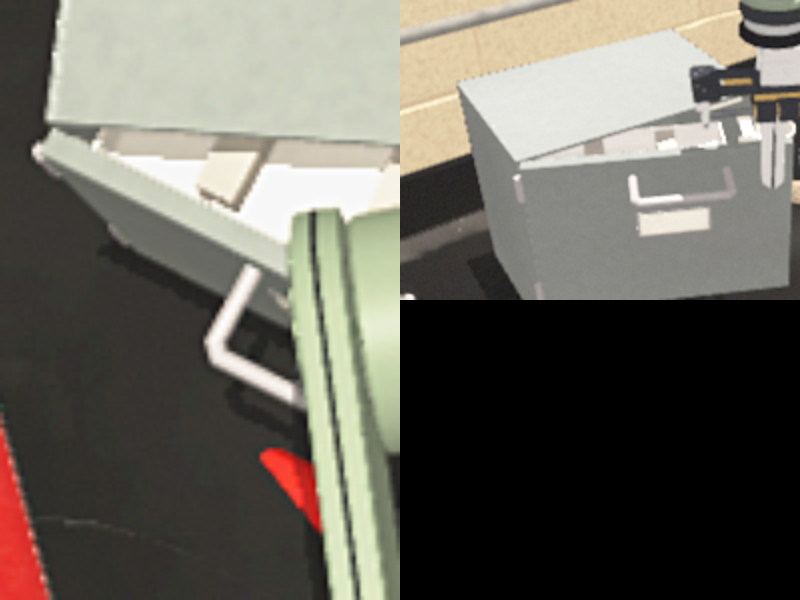

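Call:
step_arm:
  rows: [-0.012,-0.001,0,0,0,-2.2,-0.024,-0.001,0,0,0,-4.5,-0.035,-0.001,0,0,0,-6.8,-0.047,-0.001,0,0,0,-9.1,-0.058,0,0,0,0,-11.4,-0.07,0.002,0,0,0,-13.7,-0.081,0.004,0,0,0,-16,-0.092,0.006,0,0,0,-18.3,-0.103,0.009,0,0,0,-20.6,-0.111,0.011,0,0,0,-22.3,-0.111,0.011,0,0,0,-22.3]

```text
clock: 46.0
tcp_pos: [0.6373, 0.1146, 0.2675]
tcp_rot: [[-0.99, 0.142, 0.0], [0.142, 0.99, 0.0], [-0.0, 0.0, -1.0]]
ft_force: [-0.4, 0.0, -0.5]
opening: 0.0001
grip_force: 0.0
```

Call:
step_arm:
  rows: [-0.004,0.001,0,0,0,-1,-0.008,0.002,0,0,0,-1.7,-0.012,0.002,0,0,0,-2.5,-0.012,0.002,0,0,0,-2.5]

```text
clock: 46.4
tcp_pos: [0.6497, 0.1145, 0.2676]
tcp_rot: [[-0.995, 0.098, 0.001], [0.098, 0.995, 0.0], [-0.001, 0.0, -1.0]]
ft_force: [-0.7, -0.1, 0.4]
opening: 0.0004
grip_force: 0.0
```

Run:
```python
from bars import *
st=manip.state();print(st["ft_force"])
go(st,[dr(t,.285,-.026,.268,90) for t in (.09,.06,.03,0,-.03)])
```

```text
[-0.70040391 -0.14658309  0.35757826]
[0.021, 0.0, -0.0, 0.0, 0.0, 4.3]    (np.float64(0.629), np.float64(0.117), 0.268, np.float64(170.0433798438226))
[0.012, -0.001, -0.0, 0.0, 0.0, 2.6]    (np.float64(0.637), np.float64(0.115), 0.268, np.float64(171.76225322921505))
[0.004, -0.002, -0.0, 0.0, 0.0, 0.9]    (np.float64(0.646), np.float64(0.113), 0.268, np.float64(173.48112661460755))
[-0.005, -0.003, -0.0, 0.0, 0.0, -0.8]    (np.float64(0.654), np.float64(0.111), 0.268, np.float64(175.2))
[-0.013, -0.003, -0.0, 0.0, 0.0, -2.5]    (np.float64(0.663), np.float64(0.11), 0.268, np.float64(176.9188733853925))
```

Not yet at the stop; push on in small steps.

Call:
step_arm:
  rows: [-0.003,0,0,0,0,0,-0.006,0,0,0,0,0,-0.006,0,0,0,0,0]

```text
clock: 46.7
tcp_pos: [0.6524, 0.1142, 0.2677]
tcp_rot: [[-0.995, 0.098, -0.008], [0.098, 0.995, 0.0], [0.008, -0.0, -1.0]]
ft_force: [-9.2, -0.1, 4.1]
opening: 0.0004
grip_force: 4.6
```

Call:
step_arm:
  rows: [-0.002,0,0,0,0,0,-0.004,0,0,0,0,0,-0.004,0,0,0,0,0]

```text
clock: 47.0
tcp_pos: [0.6523, 0.1142, 0.2678]
tcp_rot: [[-0.995, 0.097, -0.017], [0.097, 0.995, 0.0], [0.017, -0.001, -1.0]]
ft_force: [-20.7, 0.8, 8.8]
opening: 0.0005
grip_force: 10.2
```

Call:
step_arm:
  rows: [-0.002,0,0,0,0,0,-0.003,0,0,0,0,0,-0.003,0,0,0,0,0]

```text
clock: 47.3
tcp_pos: [0.6522, 0.1141, 0.2678]
tcp_rot: [[-0.995, 0.097, -0.024], [0.097, 0.995, 0.0], [0.024, -0.002, -1.0]]
ft_force: [-28.7, 0.1, 11.9]
opening: 0.0007
grip_force: 14.4
```

Call:
step_arm:
  rows: [0.006,0,0,0,0,0,0.013,0,0,0,0,0,0.03,0,0,0,0,0,0.06,0,0,0,0,0,0.06,0,-0.03,0,0,0,0.06,0,-0.08,0,0,0,0.06,0,-0.13,0,0,0,0.06,0.0,-0.15,0,0,0,0.06,0.0,-0.15,0,0,0]

```text
clock: 48.2
tcp_pos: [0.6045, 0.119, 0.4232]
tcp_rot: [[-0.995, 0.099, 0.011], [0.099, 0.995, 0.001], [-0.011, 0.002, -1.0]]
ft_force: [0.5, 0.6, 0.6]
opening: 0.0007
grip_force: 0.0
```

Call:
step_arm:
  rows: [0.03,-0.045,0,0,0,0,0.06,-0.09,0,0,0,0,0.09,-0.135,0,0,0,0,0.12,-0.18,0,0,0,0,0.14,-0.225,0,0,0,0,0.15,-0.27,0,0,0,0,0.15,-0.31,0,0,0,0,0.15,-0.35,0,0,0,0,0.15,-0.35,0,0,0,0,0.15,-0.35,0,0,0,0]

```text
clock: 49.2
tcp_pos: [0.4182, -0.2149, 0.4152]
tcp_rot: [[-0.995, 0.101, -0.003], [0.101, 0.995, 0.003], [0.003, 0.003, -1.0]]
ft_force: [0.2, -0.9, 0.3]
opening: 0.0006
grip_force: 0.0
```

Run:
```python
from bars import *
st=manip.state();print(st["tcp_pos"],st["ft_force"])
a=pickle.load(open("top.pkl","rb"))["frame"];c=cams.capture("top");b=c["frame"]
g=lambda f:cv2.cvtColor(f,cv2.COLOR_RGB2GRAY).astype(np.float32)
A,B=g(a),g(b)
d=np.abs(A-B)
print("door region diff mean/max per column block",[ (x,round(float(d[135:195,x:x+20].mean()),1),float(d[135:195,x:x+20].max())) for x in range(200,360,20)])
for nm,(y0,y1,x0,x1) in dict(handle=(155,190,250,320),catch=(142,160,318,356),roof=(45,140,210,360)).items():
    T=A[y0:y1,x0:x1];r=cv2.matchTemplate(B[y0-12:y1+12,x0-12:x1+12],T,cv2.TM_CCOEFF_NORMED);_,m,_,p=cv2.minMaxLoc(r);print(nm,round(m,3),p[0]-12,p[1]-12)
for n,f in(("old",a),("new",b)):
    hsv=cv2.cvtColor(f,cv2.COLOR_RGB2HSV);m=(hsv[140:162,310:360,2]>240)&(hsv[140:162,310:360,1]<15);ys,xs=np.nonzero(m);print(n,m.sum(),xs.mean()+310 if len(xs) else 0,ys.mean()+140 if len(ys) else 0)
bars("top")
# column profile near free edge
for x in (330,340,350): print(x,A[146:168,x].astype(int),B[146:168,x].astype(int))
```

```text
[ 0.41816826 -0.21489548  0.41522123] [ 0.15091388 -0.93885061  0.25936917]
door region diff mean/max per column block [(200, 4.1, 108.0), (220, 6.3, 92.0), (240, 11.2, 164.0), (260, 32.4, 252.0), (280, 41.8, 250.0), (300, 32.1, 244.0), (320, 18.6, 119.0), (340, 14.2, 140.0)]
handle 0.85 1 -3
catch 0.598 1 -3
roof 0.999 0 0
old 122 334.94262295081967 151.05737704918033
new 56 337.80357142857144 151.25
px [287. 173.] area 701 xy 0.704 0.234 size 0.214 0.071 yaw 85.4
px [408. 235.] area 1577 xy 0.507 -0.089 size 0.135 0.123 yaw 2.0
330 [220 221 189 255 249 247 247 248 251 233 213 218 220 223 228 224 134 103
 114 115 117 115] [224 225 198 255 250 214 221 224 227 231 237 148 106 112 118 119 120 119
 119 117 119 119]
340 [220 221 225 158 255 252 250 250 251 253 228 214 218 220 223 229 229 137
 107 116 117 114] [225 224 229 165 255 244 220 222 225 228 235 224 138 111 116 120 122 122
 119 119 119 121]
350 [220 220 222 230 140 101 110 111 112 109  91 217 225 224 225 227 234 239
 148 114 125 117] [224 225 227 233 134 170 224 225 225 228 231 243 183 122 118 121 122 125
 130 132 136 126]
```

```bash
python3 -c "
from station import job;print(job.hand_in())"
```

```text
the job is handed in; nothing more can be done
None
```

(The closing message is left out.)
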